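Change the tube-scoring jig over to large tube

TASK

Set up the tube-scoring jig. By its black handle, draw the empty carriage out of its catch to its open end, away from the green scoring head. Take every red-brown rest out of the rack: they stand locked under the yellow guard, so lift a rest just off the floor, turn it until it is in line with its slot and draw it up through the guard. Plug each one upright and fully down into a socket of the open carriage; the two end sockets must be filled, a third rest goes in the middle one. Then lay the clear glass tube, centred, in the notches of the rests, and push the carriage by its handle towards the scoring head until it clicks home. Leave the other things on the bench alone.

Things in the scene. Friction and masses are not known exactly. Their poses are not given: they have to be found in the camera images.
- rack: grey steel rack, 84 x 221 x 46 mm, fixed; origin: centre of its underside. Three rest places in a row along its y, 68 mm apart. The rests stand on its floor, 6 mm above the bench, their waists in the slots of a yellow guard plate whose underside is 43 and top 46 mm above the bench: a foot can rise 7 mm before it strikes the guard
- slot0 (a point): guard slot at the rack's -y end, its centre at the guard's top face: 56 mm long along the point's x, 22 mm wide along its y. A foot passes only when the rest's x is within 10 degrees of the slot's x, either way round, and centred. Rests start turned 60 to 120 degrees from it
- slot1 (a point): guard slot in the middle, its centre at the guard's top face: 56 mm long along the point's x, 22 mm wide along its y. A foot passes only when the rest's x is within 10 degrees of the slot's x, either way round, and centred. Rests start turned 60 to 120 degrees from it
- slot2 (a point): guard slot at the rack's +y end, its centre at the guard's top face: 56 mm long along the point's x, 22 mm wide along its y. A foot passes only when the rest's x is within 10 degrees of the slot's x, either way round, and centred. Rests start turned 60 to 120 degrees from it
- rest_0: red-brown rest plate 12 mm thick, 0.1 kg, absent in some runs. Heights from its origin (centre of the underside): foot 48 mm wide to 30 mm, waist 11 mm wide to 46, solid head 60 mm wide to 68 (grip here, across the 12 mm), then a notch 47 mm wide between prongs up to 87. The lowest 8 mm are chamfered, 3 mm at the ends and 1.5 mm at the faces. x along the width, y across the thickness, z up; either way round is the same
- rest_1: another rest, the same as rest_0; two or three of the three are present
- rest_2: another rest, the same as rest_0; two or three of the three are present
- socket0 (a point): end socket nearest the black handle of the carriage: centre of the pocket's floor, 20 mm above the bench; moves with the carriage. Pocket 50.6 mm along the point's x, 14.6 mm along its y, 26 mm deep (deck 46 mm above the bench). A rest that is fully down has its origin at this point and its x along the point's x, either way round
- socket1 (a point): middle socket of the carriage: centre of the pocket's floor, 20 mm above the bench; moves with the carriage. Pocket 50.6 mm along the point's x, 14.6 mm along its y, 26 mm deep (deck 46 mm above the bench). A rest that is fully down has its origin at this point and its x along the point's x, either way round
- socket2 (a point): end socket nearest the scoring head of the carriage: centre of the pocket's floor, 20 mm above the bench; moves with the carriage. Pocket 50.6 mm along the point's x, 14.6 mm along its y, 26 mm deep (deck 46 mm above the bench). A rest that is fully down has its origin at this point and its x along the point's x, either way round
- carriage (a joint): travel of the carriage in m along -y of cradle: 0 open end, 0.070 home at the scoring head. It starts home and empty. Friction about 1.5 N; from 0.050 to 0.060 a spring plunger climbs a bar (about 7 N), then it snaps home and is held (8 N to draw it back). Load it only below 0.045
- handle (a point): middle of the top face of the carriage's upright black handle, a round bar 18 mm in diameter that reaches from 52 to 114 mm above the bench: grip it 10 to 25 mm below this point. Moves with the carriage; 138 mm along +y of the carriage from its middle socket, on the side away from the scoring head
- cradle (a point): where the middle of the tube's axis belongs: over the middle socket, 107 mm above the bench, moves with the carriage; y along the carriage and the tube, x across. The notch floors of seated rests are 88 mm above the bench, prong tops 107 mm
- glass_tube_1: clear glass tube, 38 mm in diameter, 220 mm long along its y axis, 0.11 kg, lying on the bench, not rolling. Grip across the diameter; to lay it down between the rests grip it about 32 mm to one side of its middle. Origin: middle of its underside as it lies at the start
- tube_centre (a point): middle of the tube, on its axis
- frit_jar_1: jar of amber frit with a black cap, 52 x 68 mm, a bystander to be left where it is
- frit_jar_2: jar of turquoise frit with a white cap, 48 x 74 mm, a bystander to be left where it is
- frit_jar_3: jar of red frit with a red cap, 52 x 62 mm, a bystander to be left where it is

How it is judged:
On the way, in this order (a step that is already met when the one before it is completed fails the run):
1. every rest is plugged fully down into a socket, both end sockets filled, with the carriage at its open end (((distance between rest_0 and socket0 below 0.005 m and angle between the x axis of rest_0 and the x axis of socket0, either way round below 0.1 rad) or (distance between rest_0 and socket1 below 0.005 m and angle between the x axis of rest_0 and the x axis of socket1, either way round below 0.1 rad) or (distance between rest_0 and socket2 below 0.005 m and angle between the x axis of rest_0 and the x axis of socket2, either way round below 0.1 rad)) and ((distance between rest_1 and socket0 below 0.005 m and angle between the x axis of rest_1 and the x axis of socket0, either way round below 0.1 rad) or (distance between rest_1 and socket1 below 0.005 m and angle between the x axis of rest_1 and the x axis of socket1, either way round below 0.1 rad) or (distance between rest_1 and socket2 below 0.005 m and angle between the x axis of rest_1 and the x axis of socket2, either way round below 0.1 rad)) and ((distance between rest_2 and socket0 below 0.005 m and angle between the x axis of rest_2 and the x axis of socket0, either way round below 0.1 rad) or (distance between rest_2 and socket1 below 0.005 m and angle between the x axis of rest_2 and the x axis of socket1, either way round below 0.1 rad) or (distance between rest_2 and socket2 below 0.005 m and angle between the x axis of rest_2 and the x axis of socket2, either way round below 0.1 rad)) and ((distance between rest_0 and socket0 below 0.005 m and angle between the x axis of rest_0 and the x axis of socket0, either way round below 0.1 rad) or (distance between rest_1 and socket0 below 0.005 m and angle between the x axis of rest_1 and the x axis of socket0, either way round below 0.1 rad) or (distance between rest_2 and socket0 below 0.005 m and angle between the x axis of rest_2 and the x axis of socket0, either way round below 0.1 rad)) and ((distance between rest_0 and socket2 below 0.005 m and angle between the x axis of rest_0 and the x axis of socket2, either way round below 0.1 rad) or (distance between rest_1 and socket2 below 0.005 m and angle between the x axis of rest_1 and the x axis of socket2, either way round below 0.1 rad) or (distance between rest_2 and socket2 below 0.005 m and angle between the x axis of rest_2 and the x axis of socket2, either way round below 0.1 rad)) and value of joint carriage below 0.045 m), for 0.2 s.
2. the tube lies centred in the notches of the rests, the carriage still at its open end (x of tube_centre in the frame of cradle between -0.008 and 0.008 m and y of tube_centre in the frame of cradle between -0.015 and 0.015 m and z of tube_centre in the frame of cradle between -0.005 and 0.005 m and angle between the y axis of glass_tube_1 and the y axis of cradle, either way round below 0.08 rad and value of joint carriage below 0.045 m), for 0.2 s.
3. the carriage has been pushed home past its detent with the tube aboard (x of tube_centre in the frame of cradle between -0.008 and 0.008 m and y of tube_centre in the frame of cradle between -0.015 and 0.015 m and z of tube_centre in the frame of cradle between -0.005 and 0.005 m and angle between the y axis of glass_tube_1 and the y axis of cradle, either way round below 0.08 rad and value of joint carriage above 0.067 m), for 0.2 s.
At the end, for the whole second after the job is handed in: Every present rest fully down in a socket (origin within 5 mm of the floor centre, 0.1 rad), both end sockets filled; the tube in the notches, its middle within 8 mm across, 15 mm along and 5 mm in height of the cradle point, 0.08 rad in line; the carriage clicked home (beyond 0.067); all at rest (all of step 3 and ((distance between rest_0 and socket0 below 0.005 m and angle between the x axis of rest_0 and the x axis of socket0, either way round below 0.1 rad) or (distance between rest_0 and socket1 below 0.005 m and angle between the x axis of rest_0 and the x axis of socket1, either way round below 0.1 rad) or (distance between rest_0 and socket2 below 0.005 m and angle between the x axis of rest_0 and the x axis of socket2, either way round below 0.1 rad)) and ((distance between rest_1 and socket0 below 0.005 m and angle between the x axis of rest_1 and the x axis of socket0, either way round below 0.1 rad) or (distance between rest_1 and socket1 below 0.005 m and angle between the x axis of rest_1 and the x axis of socket1, either way round below 0.1 rad) or (distance between rest_1 and socket2 below 0.005 m and angle between the x axis of rest_1 and the x axis of socket2, either way round below 0.1 rad)) and ((distance between rest_2 and socket0 below 0.005 m and angle between the x axis of rest_2 and the x axis of socket0, either way round below 0.1 rad) or (distance between rest_2 and socket1 below 0.005 m and angle between the x axis of rest_2 and the x axis of socket1, either way round below 0.1 rad) or (distance between rest_2 and socket2 below 0.005 m and angle between the x axis of rest_2 and the x axis of socket2, either way round below 0.1 rad)) and ((distance between rest_0 and socket0 below 0.005 m and angle between the x axis of rest_0 and the x axis of socket0, either way round below 0.1 rad) or (distance between rest_1 and socket0 below 0.005 m and angle between the x axis of rest_1 and the x axis of socket0, either way round below 0.1 rad) or (distance between rest_2 and socket0 below 0.005 m and angle between the x axis of rest_2 and the x axis of socket0, either way round below 0.1 rad)) and ((distance between rest_0 and socket2 below 0.005 m and angle between the x axis of rest_0 and the x axis of socket2, either way round below 0.1 rad) or (distance between rest_1 and socket2 below 0.005 m and angle between the x axis of rest_1 and the x axis of socket2, either way round below 0.1 rad) or (distance between rest_2 and socket2 below 0.005 m and angle between the x axis of rest_2 and the x axis of socket2, either way round below 0.1 rad)) and linear speed of glass_tube_1 below 0.02 m/s); the robot touches nothing.
It fails at once if another thing on the bench is pushed more than 3 cm (distance of any of frit_jar_1, frit_jar_2, frit_jar_3 from where it was at the start of the episode above 0.03 m).
Of rest_0, rest_1, rest_2 only 2 to 3 are there at a start; the rules pass over those that are not, and their reading is None.
At some moment in a run one of glass_tube_1 may be knocked a few centimetres aside while the robot is not near it.
It also fails if it takes over 210 s, if anything falls off the work surface, if the arm or the gripper's body presses on something with over 40 N, if the wrist force passes 120 N, or if a joint passes its speed limit or range.

ROBOT

A 7-joint arm with a two-finger parallel gripper is mounted at the origin on the work surface; the furniture and walls round the work are solid. World frame = base frame: x ahead of the robot, y to its left, z up, the work surface at z = 0. Lengths are in m, angles in rad, forces in N, time in s.
With the tool pointing down it reaches from about 0.4 to 0.85 m from the base axis. Payload 10.4 kg.
Tool frame: the origin (TCP) lies between the finger pads; the fingertips stand 22 mm ahead of it and the grasp point (between the pads) lies 3 mm ahead of it (r.nose_length is the distance from the TCP to the fingertips, in m); z points along the fingers, y is the line along which they close (so a half turn about z gives the same grasp; the last joint's range is limited). The gripper opens to 87 mm and grips with 3 to 60 N. Pads are 19 mm wide; open, the fingers measure 117 mm over their backs; the gripper's body (75 mm by 190 mm) begins 51 mm behind the grasp point.
Start: joints at [1.136, 0.332, -0.065, 1.46, 0.022, 1.35, -0.088], TCP at [0.25, -0.573, 0.245] pointing down, gripper open.
Joint ranges: [-2.6, 2.6], [-0.5, 2.12], [-1.47, 1.34], [0.16, 2.42], [-1.27, 4.41], [0.06, 2.06], [-2.6, 2.6]. Speed limits (rad/s): [2.22, 2.22, 2.79, 2.79, 3.14, 3.14, 3.14].

INTERFACE

Orientations are given as a unit quaternion [x, y, z, w].
In Python, from bench import readout, cams, r gives the robot as it stands. The module is installed in compiled form; this text tells all that it offers.
- The arm moves only by the tool step_arm, never from a script. Its argument "deltas" is a list that holds one entry, the list of rows, each a list of 7 numbers: the turn, a rotation vector about the tool's x, y, z in rad, then the shift along the tool's x, y, z in m, then the opening in per cent of the stroke, from 0 (shut) to 100 (fully open). A call has 1 to 20 rows; each row is the pose to reach, as a shift and turn from the pose commanded when the call began, along the tool's axes at that moment; what a row does not reach only later rows make up. A row lasts 1/8 s, in which the tool goes at most 62.5 mm and 10.7 degrees, less where a joint would pass 70% of its speed; a pose out of reach is approached as far as the arm can. A call with a gripper value outside its range is refused whole. The fingers move at their own pace and stop on an object; "squeeze" is the grip in N (left out, the last holds). Time passes only in rows, so rows that repeat a pose let the fingers close. It gives the time, the measured TCP pose, the force, the opening and the grip force at its end, in the units of the state.
- readout.read_state(): the state, without advancing time (a new reading comes with each control period).
- cams.camera(name): name is "scene" or "side" or "wrist"; returns a dict with "img" (400x640x3 uint8, red, green, blue), "fx", "fy", "cx", "cy" (pixels), "origin" and "rotation" of the camera in the world; the wrist camera has in their place "T_tool_cam" (4x4, takes a point from camera to tool coordinates, whose origin is the TCP and whose axes are the flange's). Camera axes: x right, y up, looking along -z (the intrinsics and any distortion apply to the point x, -y, -z); pixel columns grow to the right and rows downward; lengths in m; the calibration is good to about 2 mm. The wrist camera is an equidistant fisheye: a pixel r from the principal point sees the ray r / f radians off the axis. A picture is of the moment at which its call begins: read the wrist's pose just before it. There is no depth.
- r.close_job(): hands the job in; it is judged then, once.
The state is a dict: "time": time; "joint_positions": joint angles; "joint_vel": joint speeds; "joint_torque": joint torques, N m; "ee_pos": TCP position; "eef_rot": TCP orientation; "ft_force": force on the tool from outside, world axes, zero at the start; "torque": the same for the moment, N m; "width": finger opening in m; "grip_force": force on a finger pad.
Only numpy, scipy, OpenCV 4.12 (cv2) and the standard library are available. Lean on these libraries where they do the work, as an engineer would, in place of code of your own. Each camera call takes 0.05 s, during which the arm holds its last target. There are 200 camera calls.

## Working session

There is one attempt and no reset: what is moved stays moved. The work goes in short steps, Python scripts to look and compute and a tool call to move; the robot and the scene stay as the last step left them, time stands still between calls to the robot, and variables do not carry over. Pictures are saved under pics/ and viewed, at most 14 in all, crops included, and the job is handed in when it is done.

Besides the shell and the picture viewer there is one more tool, called after ">>>" by a JSON object that holds its "op" and its "data", one argument or row to a line. step_arm: Moves the arm, as the interface text tells. Its arguments: {"type":"object","properties":{"deltas":{"type":"array"},"squeeze":{"type":"number"}},"required":["deltas"]}

```bash
mkdir -p pics; cat > h.py <<'E'
import numpy as np, cv2
from scipy.spatial.transform import Rotation as R
from bench import readout, cams, r
def shot(n):
    s=readout.read_state(); c=cams.camera(n); 
    if n=='wrist':
        T=np.eye(4);T[:3,:3]=R.from_quat(s['eef_rot']).as_matrix();T[:3,3]=s['ee_pos']
        M=T@np.array(c['T_tool_cam']);c['origin']=M[:3,3];c['rotation']=M[:3,:3]
    c['name']=n; return c
def ray(c,u,v):
    x=(u-c['cx'])/c['fx'];y=(v-c['cy'])/c['fy']
    if c['name']=='wrist':
        t=np.hypot(x,y);k=np.sin(t)/max(t,1e-9);d=np.array([x*k,-y*k,-np.cos(t)])
    else: d=np.array([x,-y,-1.])
    d=np.array(c['rotation'])@d
    return np.array(c['origin']),d/np.linalg.norm(d)
def onz(c,u,v,z):
    o,d=ray(c,u,v);return o+d*(z-o[2])/d[2]
def proj(c,p):
    q=np.array(c['rotation']).T@(np.array(p)-np.array(c['origin']))
    if c['name']=='wrist':
        rr=np.hypot(q[0],q[1]);t=np.arctan2(rr,-q[2]);x,y=q[0]/rr*t,-q[1]/rr*t
    else: x,y=q[0]/-q[2],q[1]/q[2]
    return np.array([c['cx']+c['fx']*x,c['cy']+c['fy']*y])
def save(c,f): cv2.imwrite('pics/'+f,c['img'][:,:,::-1])
E
python3 - <<'E'
from h import *
for n in ['scene','side','wrist']:
    c=shot(n);save(c,n+'0.png');print(n,c['fx'],c['cx'],c['cy'],np.round(c['origin'],3),np.round(c['rotation'],3).tolist(),[k for k in c])
print(readout.read_state())
E
```

```text
scene 468.1139748673377 313.8919596078352 200.85588828690769 [-0.329  0.61   1.087] [-0.167, 0.324, 0.828, -0.426] ['img', 'fx', 'fy', 'cx', 'cy', 'origin', 'rotation', 'name']
side 489.9907789677169 317.96767946443254 197.81630905628145 [0.246 1.066 1.003] [-0.035, 0.402, 0.913, -0.068] ['img', 'fx', 'fy', 'cx', 'cy', 'origin', 'rotation', 'name']
wrist 309.70691628693146 311.1893948902862 202.29944889117272 [ 0.318 -0.543  0.384] [[0.399, 0.883, 0.248], [-0.917, 0.384, 0.107], [-0.001, -0.271, 0.963]] ['img', 'fx', 'fy', 'cx', 'cy', 'T_tool_cam', 'origin', 'rotation', 'name']
{'time': 0.15, 'joint_positions': array([ 1.13639568,  0.33271652, -0.06472472,  1.46071853,  0.02163097,
        1.34990865, -0.08850527]), 'joint_vel': array([-0.00080108, -0.00160991,  0.0004763 , -0.0038896 , -0.00067587,
        0.00079631,  0.0010668 ]), 'joint_torque': array([ 1.21641759e-03, -6.23634982e+01,  2.49572389e-02, -3.90141571e+01,
       -6.13050442e-02,  3.73314181e-02,  1.35805071e-04]), 'ee_pos': array([ 0.25006387, -0.57251036,  0.24395739]), 'eef_rot': array([ 9.78872965e-01,  2.04468676e-01, -1.40346063e-04, -5.08213310e-04]), 'ft_force': array([ 0.55183013, -0.28888662,  0.23078517]), 'torque': array([ 0.01223731, -0.01357292, -0.08377586]), 'grip_force': 0.0, 'width': 0.08697470415097745}
```

View pics/scene0.png

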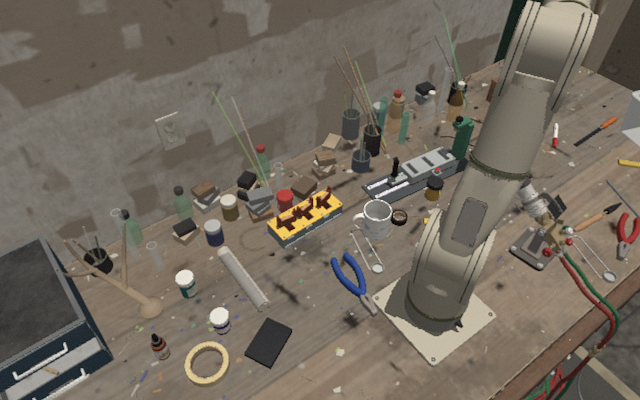

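View pics/side0.png

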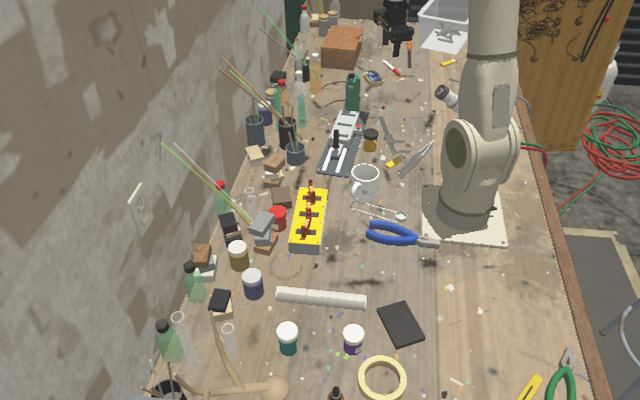

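View pics/wrist0.png

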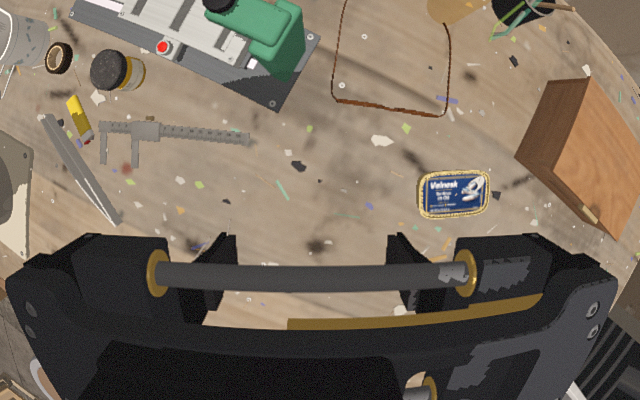

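The scene view shows the rack with three rests at about (305,218), the jig at (415,175) with its handle at (395,168), and the tube at (243,278). The side view shows the rack at (309,220), the handle at (337,145) and the tube at (320,298). The wrist view shows the jig's green head end at the top left.

```bash
python3 - <<'E'
from h import *
cs={n:shot(n) for n in ['scene','side']}
roi={'scene':(260,185,350,250),'side':(280,175,335,260)}
for n,c in cs.items():
    hsv=cv2.cvtColor(c['img'],cv2.COLOR_RGB2HSV)
    m=cv2.inRange(hsv,(20,120,90),(35,255,255));x0,y0,x1,y1=roi[n]
    k=np.zeros_like(m);k[y0:y1,x0:x1]=m[y0:y1,x0:x1]
    ys,xs=np.nonzero(k)
    P=np.array([onz(c,u,v,.046)[:2] for u,v in zip(xs,ys)])
    rc=cv2.minAreaRect((P*1000).astype(np.float32));print(n,'rack',rc)
    # tube: rough ends
print('handle', onz(cs['scene'],395,158,.114),onz(cs['side'],336,131,.114))
print('tube scene',onz(cs['scene'],223,250,.03),onz(cs['scene'],264,305,.03))
print('tube side',onz(cs['side'],278,294,.03),onz(cs['side'],366,301,.03))
a=cs['scene']['img'][130:260,250:490];b=cs['side']['img'][90:260,270:390]
a=cv2.resize(a,(790,428),interpolation=cv2.INTER_CUBIC);b=cv2.resize(b,(420,595),interpolation=cv2.INTER_CUBIC)
cv2.imwrite('pics/a1.png',a[:,:,::-1]);cv2.imwrite('pics/b1.png',b[:,:,::-1])
E
```

```text
Traceback (most recent call last):
  File "h.py", line 18, in onz
    o,d=ray(c,u,v);return o+d*(z-o[2])/d[2]
        ~~~^^^^^^^
  File "h.py", line 15, in ray
    d=np.array(c['rotation'])@d
      ~~~~~~~~~~~~~~~~~~~~~~~^~
ValueError: matmul: Input operand 1 has a mismatch in its core dimension 0, with gufunc signature (n?,k),(k,m?)->(n?,m?) (size 3 is different from 4)
```

Rotation is a quaternion for the fixed cameras.

```bash
sed -i "s/    c\['name'\]=n; return c/    c['rotation']=np.array(c['rotation'])\n    if c['rotation'].size==4: c['rotation']=R.from_quat(c['rotation']).as_matrix()\n    c['name']=n; return c/" h.py
python3 - <<'E'
from h import *
cs={n:shot(n) for n in ['scene','side']}
roi={'scene':(260,185,350,250),'side':(280,175,335,260)}
for n,c in cs.items():
    hsv=cv2.cvtColor(c['img'],cv2.COLOR_RGB2HSV)
    m=cv2.inRange(hsv,(20,120,90),(35,255,255));x0,y0,x1,y1=roi[n]
    k=np.zeros_like(m);k[y0:y1,x0:x1]=m[y0:y1,x0:x1]
    ys,xs=np.nonzero(k)
    P=np.array([onz(c,u,v,.046)[:2] for u,v in zip(xs,ys)])
    rc=cv2.minAreaRect((P*1000).astype(np.float32));print(n,'rack',rc)
print('handle', onz(cs['scene'],395,158,.114),onz(cs['side'],336,131,.114))
print('tube scene',onz(cs['scene'],223,250,.03),onz(cs['scene'],264,305,.03))
print('tube side',onz(cs['side'],278,294,.03),onz(cs['side'],366,301,.03))
a=cs['scene']['img'][130:260,250:490];b=cs['side']['img'][90:260,270:390]
a=cv2.resize(a,(790,428),interpolation=cv2.INTER_CUBIC);b=cv2.resize(b,(420,595),interpolation=cv2.INTER_CUBIC)
cv2.imwrite('pics/a1.png',a[:,:,::-1]);cv2.imwrite('pics/b1.png',b[:,:,::-1])
E
```

```text
scene rack ((430.5748291015625, 101.53849029541016), (84.90852355957031, 221.95703125), 2.8072521686553955)
side rack ((429.611572265625, 103.18356323242188), (86.6895523071289, 224.7036590576172), 2.5658299922943115)
handle [ 0.40464482 -0.22076325  0.114     ] [ 0.39301926 -0.20967289  0.114     ]
tube scene [0.46260835 0.35915255 0.03      ] [0.24671629 0.35663956 0.03      ]
tube side [0.46001587 0.37176816 0.03      ] [0.24750755 0.3612326  0.03      ]
```

View pics/a1.png

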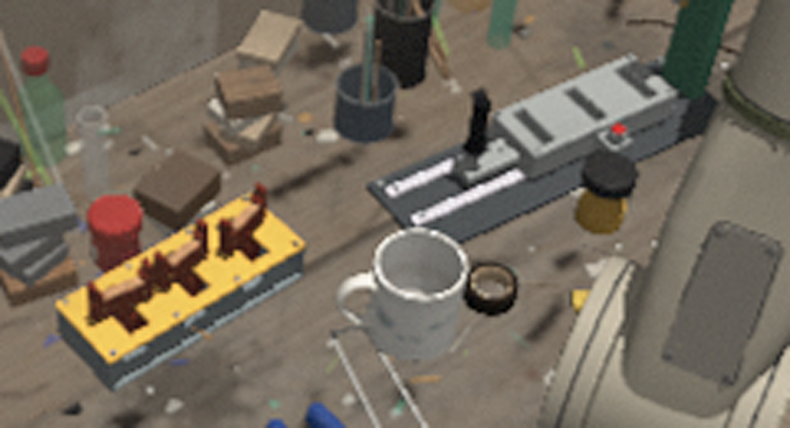

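View pics/b1.png

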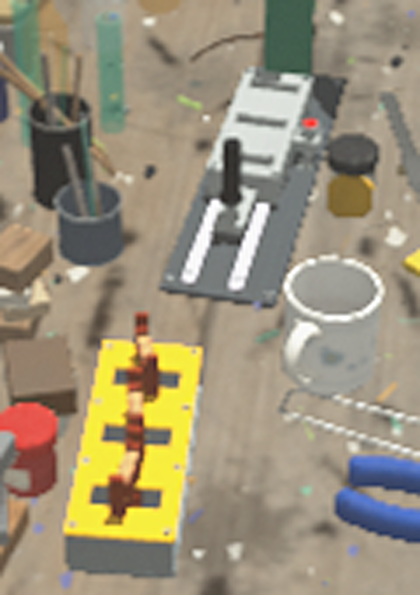

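The crops show three rests standing in the rack. They also show the jig, with its handle, three slots in the deck and the green head at the far end.

```bash
cat >> h.py <<'E'
def tri(l):
    A=np.zeros((3,3));b=np.zeros(3)
    for c,u,v in l:
        o,d=ray(c,u,v);M=np.eye(3)-np.outer(d,d);A+=M;b+=M@o
    return np.linalg.solve(A,b)
def yawnow(s=None):
    s=s or readout.read_state();x=R.from_quat(s['eef_rot']).as_matrix()[:,0];return np.degrees(np.arctan2(x[1],x[0]))
def Rt(yaw):
    a=np.radians(yaw);return np.array([[np.cos(a),np.sin(a),0],[np.sin(a),-np.cos(a),0],[0,0,-1]])
def plan(wps,start=None):
    """wps: (x,y,z,yaw). start: (p,R) commanded; prints rows relative to start"""
    s=readout.read_state();p0,R0=(np.array(s['ee_pos']),R.from_quat(s['eef_rot']).as_matrix()) if start is None else (np.array(start[:3]),Rt(start[3]))
    for x,y,z,yaw in wps:
        d=R0.T@(np.array([x,y,z])-p0);w=R.from_matrix(R0.T@Rt(yaw)).as_rotvec()
        print('row',np.round(w,3).tolist(),np.round(d,4).tolist(),'n>=%d'%np.ceil(max(np.linalg.norm(d)/.0625,np.degrees(np.linalg.norm(w))/10.7)))
E
python3 - <<'E'
from h import *
cs={n:shot(n) for n in ['scene','side']}
A=lambda u,v:(cs['scene'],250+u/3.2917,130+v/3.2917)
B=lambda u,v:(cs['side'],270+u/3.5,90+v/3.5)
print('handle',tri([A(481,95),B(232,143)]))
for a,b in [((533,125),(248,158)),((586,102),(260,120)),((640,80),(275,85))]:
    print('sock',onz(*A(*a),.046),onz(*B(*b),.046))
print('redjar',onz(*A(115,210),.062),onz(*B(28,425),.062))
print('amber',onz(*A(609,172),.068),onz(*B(353,152),.068))
print('green top scene',onz(cs['scene'],461,120,.15), onz(*A(690,70),0.1))
print('mug',onz(*A(417,260),.09),onz(*B(333,275),.09))
print('rests A',[onz(*A(*q),.08)[:2].round(3) for q in [(118,298),(180,265),(243,230)]],'B',[onz(*B(*q),.08)[:2].round(3) for q in[(120,485),(133,415),(147,360)]])
print(yawnow())
plan([(0.43,-0.2,0.30,-20)])
E
```

```text
handle [ 0.39448198 -0.21524878  0.1152259 ]
sock [ 0.3882104  -0.29085404  0.046     ] [ 0.38510031 -0.28548746  0.046     ]
sock [ 0.38186684 -0.35716029  0.046     ] [ 0.38099349 -0.35134596  0.046     ]
sock [ 0.37367223 -0.42518257  0.046     ] [ 0.373031   -0.41600516  0.046     ]
redjar [0.51750676 0.11438551 0.062     ] [0.51189866 0.12186746 0.062     ]
amber [ 0.28497534 -0.28496875  0.068     ] [ 0.28520317 -0.27775481  0.068     ]
green top scene [ 0.38958102 -0.48801213  0.15      ] [ 0.31931842 -0.42140256  0.1       ]
mug [ 0.29183193 -0.05223735  0.09      ] [ 0.28778555 -0.06464207  0.09      ]
rests A [array([0.414, 0.178]), array([0.414, 0.113]), array([0.416, 0.044])] B [array([0.425, 0.193]), array([0.428, 0.117]), array([0.428, 0.052])]
23.594127605625467
row [-0.0, 0.0, 0.761] [0.314, -0.2696, -0.0555] n>=7
```

```bash
python3 - <<'E'
from h import *
plan([(0.37,-0.29,0.27,-6)])
E
```

```text
row [-0.0, 0.0, 0.517] [0.223, -0.2111, -0.0255] n>=5
```

>>> {"op": "step_arm", "data": {
  "deltas": [
    [[0,0,0.517,0.223,-0.211,-0.026,100],[0,0,0.517,0.223,-0.211,-0.026,100],[0,0,0.517,0.223,-0.211,-0.026,100],[0,0,0.517,0.223,-0.211,-0.026,100],[0,0,0.517,0.223,-0.211,-0.026,100],[0,0,0.517,0.223,-0.211,-0.026,100],[0,0,0.517,0.223,-0.211,-0.026,100],[0,0,0.517,0.223,-0.211,-0.026,50],[0,0,0.517,0.223,-0.211,-0.026,50]]
  ],
  "squeeze": 40
}}

```text
time: 1.58
ee_pos: [0.3696, -0.291, 0.2703]
eef_rot: [0.999, -0.053, -0.0, -0.0]
ft_force: [0.4, -0.3, 0.2]
width: 0.0745
grip_force: 0.0
```

```bash
python3 - <<'E'
from h import *
c=shot('wrist');save(c,'w1.png');s=readout.read_state();print(s['ee_pos'],yawnow(),s['time'])
print('pred',proj(c,[.3945,-.2152,.1145]),[proj(c,p) for p in [(.387,-.288,.046),(.3815,-.354,.046),(.373,-.42,.046)]])
E
```

```text
[ 0.36966161 -0.29082376  0.2703365 ] -6.113067624396702 1.625
pred [232.34071061 177.54481157] [array([306.77949048, 165.63787284]), array([362.04700767, 164.57117912]), array([414.44807857, 166.67487595])]
```

View pics/w1.png

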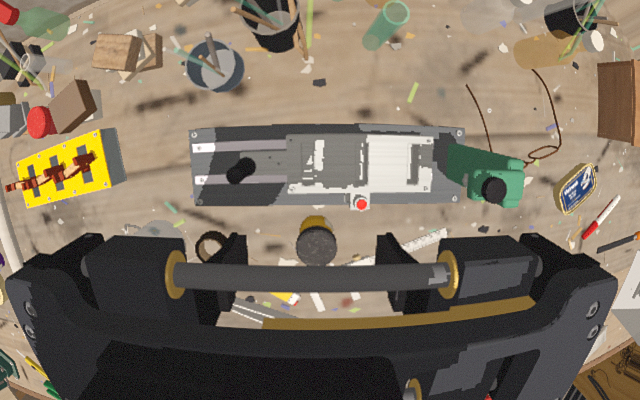

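The wrist view shows the handle top at about (236,177), which agrees with the predicted (232,177.5), and the jig along the image row. I will grip the handle now.

```bash
python3 - <<'E'
from h import *
c=shot('wrist');print(onz(c,236,176,.114))
plan([(0.3945,-.2155,.17,-6),(0.3945,-.2155,.099,-6),(0.3945+.0074,-.2155+.070,.099,-6)])
E
```

```text
[ 0.39557526 -0.21886604  0.114     ]
row [-0.0, 0.0, -0.002] [0.0166, -0.0773, 0.1004] n>=3
row [-0.0, 0.0, -0.002] [0.0166, -0.0773, 0.1714] n>=4
row [-0.0, 0.0, -0.002] [0.0166, -0.1477, 0.1714] n>=4
```

>>> {"op": "step_arm", "data": {
  "deltas": [
    [[0,0,0,0.017,-0.075,0.1,60],[0,0,0,0.017,-0.075,0.1,60],[0,0,0,0.017,-0.075,0.1,60],[0,0,0,0.017,-0.075,0.171,60],[0,0,0,0.017,-0.075,0.171,60],[0,0,0,0.017,-0.075,0.171,60],[0,0,0,0.017,-0.075,0.171,0],[0,0,0,0.017,-0.075,0.171,0],[0,0,0,0.017,-0.075,0.171,0],[0,0,0,0.017,-0.075,0.171,0],[0,0,0,0.017,-0.075,0.171,0],[0,0,0,0.017,-0.075,0.171,0]]
  ],
  "squeeze": 40
}}

```text
time: 3.18
ee_pos: [0.3952, -0.2158, 0.0998]
eef_rot: [0.999, -0.052, -0.0, -0.001]
ft_force: [-0.7, 7.9, 5.3]
width: 0.0172
grip_force: 40.0
```

>>> {"op": "step_arm", "data": {
  "deltas": [
    [[0,0,0,0,-0.01,0,0],[0,0,0,0,-0.02,0,0],[0,0,0,0,-0.03,0,0],[0,0,0,0,-0.04,0,0],[0,0,0,0,-0.05,0,0],[0,0,0,0,-0.06,0,0],[0,0,0,0,-0.068,0,0],[0,0,0,0,-0.071,0,0],[0,0,0,0,-0.071,0,0]]
  ]
}}

```text
time: 4.3
ee_pos: [0.4018, -0.146, 0.0998]
eef_rot: [0.999, -0.052, -0.001, -0.0]
ft_force: [-6.1, 0.8, 9.6]
width: 0.0172
grip_force: 40.0
```

>>> {"op": "step_arm", "data": {
  "deltas": [
    [[0,0,0,0,0,0,60],[0,0,0,0,0,0,60],[0,0,0,0,0,0,60],[0,0,0,0,0,-0.06,60],[0,0,0,-0.03,0.1,-0.12,60],[0,0,0,-0.03,0.14,-0.12,60],[0,0,0,-0.03,0.14,-0.12,60],[0,0,0,-0.03,0.14,-0.12,60],[0,0,0,-0.03,0.14,-0.12,60],[0,0,0,-0.03,0.14,-0.12,60]]
  ]
}}

```text
time: 5.55
ee_pos: [0.3582, -0.2816, 0.2191]
eef_rot: [0.999, -0.052, -0.0, -0.0]
ft_force: [0.1, 0.4, 0.3]
width: 0.0522
grip_force: 0.0
```

```bash
python3 - <<'E'
from h import *
c=shot('wrist');s=readout.read_state();print(s['ee_pos'],yawnow(),s['time'])
import pickle;pickle.dump(c,open('w2.pkl','wb'))
# orthorectify deck plane z=.046: 0.30..0.47 x, -.40..-.10 y ; 2px/mm
xs=np.arange(.47,.31,-.0004);ys=np.arange(-.12,-.42,-.0004)
m=np.array([[proj(c,(x,y,.046)) for y in ys] for x in xs],np.float32)
o=cv2.remap(c['img'],m[:,:,0],m[:,:,1],cv2.INTER_CUBIC);cv2.imwrite('pics/o2.png',o[:,:,::-1]);print(o.shape)
E
```

```text
[ 0.3581227  -0.2817621   0.21922617] -5.923246139107357 5.6
(400, 750, 3)
```

View pics/o2.png

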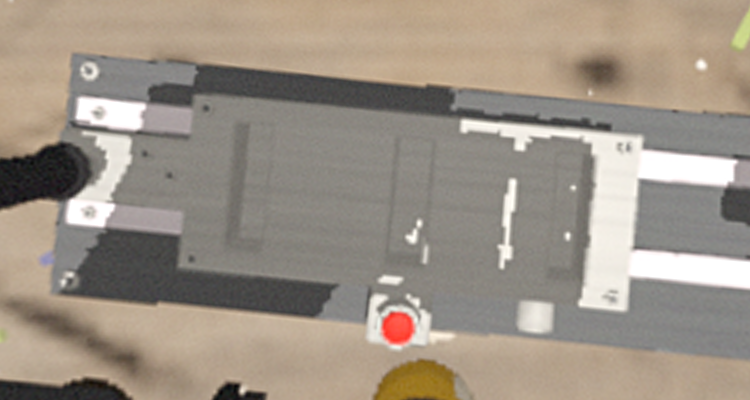

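The rectified deck view shows the three sockets at (250,185), (411,199) and (569,213) px. That gives 64 mm spacing and a jig yaw of about -5.2°, consistent with the handle. Next is the rack.

```bash
python3 - <<'E'
from h import *
plan([(0.43,.085,.23,90)])
a=shot('scene')
img=a['img'];save(a,'s2.png')
for n in('scene','side'):
    c=shot(n);hsv=cv2.cvtColor(c['img'],cv2.COLOR_RGB2HSV);x0,y0,x1,y1={'scene':(445,105,485,165),'side':(340,65,365,118)}[n]
    k=cv2.inRange(hsv,(70,80,20),(90,255,160))[y0:y1,x0:x1];ys,xs=np.nonzero(k);print(n,len(xs),xs.min()+x0,xs.max()+x0,ys.min()+y0,ys.max()+y0)
    print([onz(c,xs.mean()+x0,ys.min()+y0,z).round(3) for z in(.1,.13,.15,.2)])
E
```

```text
row [-0.001, 0.0, -1.674] [0.0336, -0.3722, -0.0107] n>=9
scene 556 451 473 108 159
[array([ 0.473, -0.601,  0.1  ]), array([ 0.449, -0.564,  0.13 ]), array([ 0.432, -0.54 ,  0.15 ]), array([ 0.392, -0.478,  0.2  ])]
side 79 346 358 93 113
[array([ 0.366, -0.472,  0.1  ]), array([ 0.362, -0.421,  0.13 ]), array([ 0.359, -0.386,  0.15 ]), array([ 0.352, -0.301,  0.2  ])]
```

>>> {"op": "step_arm", "data": {
  "deltas": [
    [[0,0,-0.3,0.034,-0.062,-0.02,45],[0,0,-0.6,0.034,-0.124,-0.02,45],[0,0,-1.674,0.034,-0.372,-0.01,45],[0,0,-1.674,0.034,-0.372,-0.01,45],[0,0,-1.674,0.034,-0.372,-0.01,45],[0,0,-1.674,0.034,-0.372,-0.01,45],[0,0,-1.674,0.034,-0.372,-0.01,45],[0,0,-1.674,0.034,-0.372,-0.01,45],[0,0,-1.674,0.034,-0.372,-0.01,45],[0,0,-1.674,0.034,-0.372,-0.01,45],[0,0,-1.674,0.034,-0.372,-0.01,45],[0,0,-1.674,0.034,-0.372,-0.01,45],[0,0,-1.674,0.034,-0.372,-0.01,45],[0,0,-1.674,0.034,-0.372,-0.01,45]]
  ]
}}

```text
time: 7.5
ee_pos: [0.4307, 0.0835, 0.2295]
eef_rot: [0.708, 0.706, -0.0, 0.0]
ft_force: [0.1, 0.1, 0.6]
width: 0.0392
grip_force: 0.0
```

```bash
python3 - <<'E'
from h import *
c=shot('wrist');s=readout.read_state();print(s['ee_pos'],yawnow(),s['time'])
import pickle;pickle.dump(c,open('w3.pkl','wb'));save(c,'w3.png')
# rectify at head/notch-floor height z=.074 and guard z=.046
out=[]
for z in(.074,.046):
    ys=np.arange(.22,-.03,-.0004);xs=np.arange(.38,.50,.0004)[::-1]
    m=np.array([[proj(c,(x,y,z)) for y in ys] for x in xs],np.float32)
    out.append(cv2.remap(c['img'],m[:,:,0],m[:,:,1],cv2.INTER_CUBIC))
o=np.vstack(out);print(o.shape);cv2.imwrite('pics/o3.png',o[:,:,::-1])
a=cv2.imread('pics/scene0.png')
class D(dict):pass
cs=[shot('scene'),shot('side')];print('green',tri([(cs[0],461,117),(cs[1],353,73)]))
E
```

```text
[0.43067195 0.08354936 0.22954064] 89.85913784690062 7.55
(600, 625, 3)
green [ 0.36666136 -0.44877392  0.19168676]
```

View pics/o3.png

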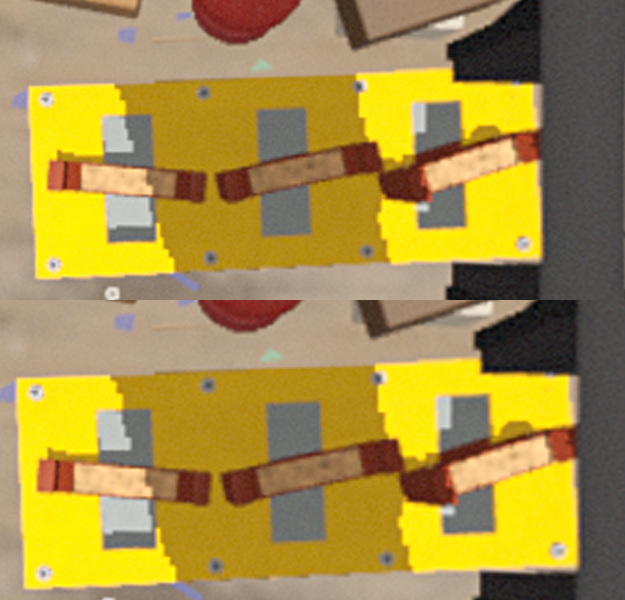

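The rectified view shows the slots at (125,178), (296,172) and (466,163) px, with a rest centred on each and turned roughly 85–106°. Next I will get exact angles and check the head clearance.

```bash
python3 - <<'E'
from h import *
import pickle
c=pickle.load(open('w3.pkl','rb'))
ys=np.arange(.22,-.03,-.0004);xs=np.arange(.38,.50,.0004)[::-1]
m=np.array([[proj(c,(x,y,.074)) for y in ys] for x in xs],np.float32)
o=cv2.remap(c['img'],m[:,:,0],m[:,:,1],cv2.INTER_CUBIC);h=cv2.cvtColor(o,cv2.COLOR_RGB2HSV)
for nm,x0,x1 in(('A',40,212),('B',214,384),('C',376,545)):
    k=cv2.inRange(h,(5,50,80),(19,150,255));k[:110]=0;k[230:]=0;k[:,:x0]=0;k[:,x1:]=0
    k=cv2.morphologyEx(k,cv2.MORPH_OPEN,np.ones((5,5)))
    cn=max(cv2.findContours(k,0,2)[0],key=cv2.contourArea);P=np.array([[.5-.0004*q[0][1],.22-.0004*q[0][0]] for q in cn],np.float32)
    rc=cv2.minAreaRect(P*1000);vx=cv2.fitLine(P,cv2.DIST_L2,0,1e-5,1e-5).ravel();print(nm,rc,np.degrees(np.arctan2(vx[1],vx[0]))%180)
w=cv2.imread('pics/w1.png')
plan([(.428,.1693,.15,87),(.428,.1693,.072,87)])
plan([(.4288,.170,.0755,87),(.4288,.170,.0755,2.4),(.4288,.170,.21,2.4),(.3848+.0005,-.3472,.21,-5.2)],start=(.428,.1693,.072,87))
E
```

```text
A ((428.0831604003906, 168.9730224609375), (38.13222122192383, 12.495831489562988), 84.55974578857422) 85.09003
B ((431.029296875, 101.47836303710938), (11.58253288269043, 38.05683517456055), 12.030618667602539) 102.801056
C ((433.9010925292969, 31.37180519104004), (12.46487045288086, 38.11891174316406), 18.92460060119629) 109.629715
row [0.0, 0.0, 0.05] [0.0858, -0.0029, 0.0795] n>=2
row [0.0, 0.0, 0.05] [0.0858, -0.0029, 0.1575] n>=3
row [0.0, 0.0, 0.0] [0.0007, 0.0008, -0.0035] n>=1
row [0.0, 0.0, 1.477] [0.0007, 0.0008, -0.0035] n>=8
row [0.0, 0.0, 1.477] [0.0007, 0.0008, -0.138] n>=8
row [0.0, 0.0, 1.609] [-0.518, -0.0156, -0.138] n>=9
```

>>> {"op": "step_arm", "data": {
  "deltas": [
    [[0,0,0.085,0.0858,-0.0029,0.08,45],[0,0,0.085,0.0858,-0.0029,0.08,45],[0,0,0.085,0.0858,-0.0029,0.08,45],[0,0,0.085,0.0858,-0.0029,0.12,45],[0,0,0.085,0.0858,-0.0029,0.1575,45],[0,0,0.085,0.0858,-0.0029,0.1575,45],[0,0,0.085,0.0858,-0.0029,0.1575,45],[0,0,0.085,0.0858,-0.0029,0.1575,0],[0,0,0.085,0.0858,-0.0029,0.1575,0],[0,0,0.085,0.0858,-0.0029,0.1575,0],[0,0,0.085,0.0858,-0.0029,0.1575,0],[0,0,0.085,0.0858,-0.0029,0.1575,0],[0,0,0.085,0.0858,-0.0029,0.1575,0]]
  ],
  "squeeze": 30
}}

```text
time: 9.28
ee_pos: [0.4281, 0.1693, 0.0722]
eef_rot: [0.737, 0.676, 0.0, 0.0]
ft_force: [-1.5, -0.9, 4.3]
width: 0.0117
grip_force: 29.9
```

```bash
python3 - <<'E'
from h import *
c=shot('wrist');s=readout.read_state();print(s['ee_pos'],yawnow(),s['width'],s['ft_force'])
M=np.eye(4);M[:3,:3]=Rt(-6.113);M[:3,3]=[.36966,-.29082,.27034];M=M@np.array(c['T_tool_cam']);c['origin']=M[:3,3];c['rotation']=M[:3,:3]
print('knob top',[onz(c,494,190,z).round(3) for z in(.1,.15,.19,.2)])
print('near base edge',[[onz(c,447,v,z).round(3)[:2] for z in(.01,.05,.1)] for v in(145,180)])
print('box',[onz(c,u,v,.19).round(3)[:2] for u,v in((470,170),(523,160),(523,205),(470,205))])
S=shot('scene');print('scene knob',proj(S,(.37,-.45,.19)))
cs=[shot('scene'),shot('side')]
print('tri3',tri([(cs[0],461,117),(cs[1],353,73),(c,494,190)]))
E
```

```text
[0.42812208 0.16932953 0.07223708] 85.01131974000754 0.011899645157239175 [-0.45544938 -0.63123097  5.01031995]
knob top [array([ 0.348, -0.504,  0.1  ]), array([ 0.363, -0.471,  0.15 ]), array([ 0.375, -0.444,  0.19 ]), array([ 0.378, -0.438,  0.2  ])]
near base edge [[array([ 0.392, -0.482]), array([ 0.397, -0.463]), array([ 0.403, -0.441])], [array([ 0.342, -0.481]), array([ 0.352, -0.462]), array([ 0.365, -0.44 ])]]
box [array([ 0.394, -0.42 ]), array([ 0.399, -0.475]), array([ 0.358, -0.478]), array([ 0.365, -0.421])]
scene knob [460.28130946 117.19999978]
tri3 [ 0.36977487 -0.45042063  0.18799883]
```

>>> {"op": "step_arm", "data": {
  "deltas": [
    [[0,0,0,0,0,-0.002,0],[0,0,0,0,0,-0.0035,0],[0,0,1.442,0,0,-0.0035,0],[0,0,1.442,0,0,-0.0035,0],[0,0,1.442,0,0,-0.0035,0],[0,0,1.442,0,0,-0.0035,0],[0,0,1.442,0,0,-0.0035,0],[0,0,1.442,0,0,-0.0035,0],[0,0,1.442,0,0,-0.0035,0],[0,0,1.442,0,0,-0.0035,0],[0,0,1.442,0,0,-0.0035,0],[0,0,1.442,0,0,-0.0035,0]]
  ]
}}

```text
time: 10.98
ee_pos: [0.4278, 0.1694, 0.0755]
eef_rot: [1.0, 0.022, -0.0, 0.0]
ft_force: [-0.4, 0.7, -1.2]
width: 0.0117
grip_force: 29.9
```

>>> {"op": "step_arm", "data": {
  "deltas": [
    [[0,0,0,0,0,-0.01,0],[0,0,0,0,0,-0.02,0],[0,0,0,0,0,-0.035,0],[0,0,0,0,0,-0.05,0]]
  ]
}}

```text
time: 11.48
ee_pos: [0.4281, 0.1694, 0.1269]
eef_rot: [1.0, 0.021, 0.0, -0.0]
ft_force: [0.0, -0.9, -0.8]
width: 0.012
grip_force: 29.9
```

```bash
python3 - <<'E'
from h import *
plan([(.428,.1693,.25,2.4),(.39,-.25,.25,-5.2)],start=(.428,.1693,.1255,2.4))
E
```

```text
row [0.0, 0.0, 0.0] [0.0, 0.0, -0.1245] n>=2
row [0.0, 0.0, 0.133] [-0.0555, 0.4173, -0.1245] n>=8
```

>>> {"op": "step_arm", "data": {
  "deltas": [
    [[0,0,0,0,0,-0.0625,0],[0,0,0,0,0,-0.1245,0],[0,0,0.133,-0.0555,0.4173,-0.1245,0],[0,0,0.133,-0.0555,0.4173,-0.1245,0],[0,0,0.133,-0.0555,0.4173,-0.1245,0],[0,0,0.133,-0.0555,0.4173,-0.1245,0],[0,0,0.133,-0.0555,0.4173,-0.1245,0],[0,0,0.133,-0.0555,0.4173,-0.1245,0],[0,0,0.133,-0.0555,0.4173,-0.1245,0],[0,0,0.133,-0.0555,0.4173,-0.1245,0],[0,0,0.133,-0.0555,0.4173,-0.1245,0],[0,0,0.133,-0.0555,0.4173,-0.1245,0]]
  ]
}}

```text
time: 12.98
ee_pos: [0.3903, -0.2487, 0.2505]
eef_rot: [0.999, -0.045, 0.0, -0.0]
ft_force: [0.4, -0.6, -0.6]
width: 0.012
grip_force: 29.9
```

```bash
python3 - <<'E'
from h import *
import pickle
s=readout.read_state();print(s['ee_pos'],yawnow(),s['time'])
S=shot('scene');c=shot('wrist');pickle.dump(c,open('w4.pkl','wb'))
a=cv2.resize(S['img'][90:220,350:510],(480,390),interpolation=cv2.INTER_CUBIC);b=c['img']
b=cv2.resize(b[60:330,250:610],(480,360)) if 0 else b[90:300,140:640]
o=np.zeros((600,500,3),np.uint8);o[:390,:480]=a;o[390:600]=b;cv2.imwrite('pics/m4.png',o[:,:,::-1])
E
```

```text
[ 0.39031639 -0.24872192  0.25045494] -5.104126730601907 12.975
```

View pics/m4.png

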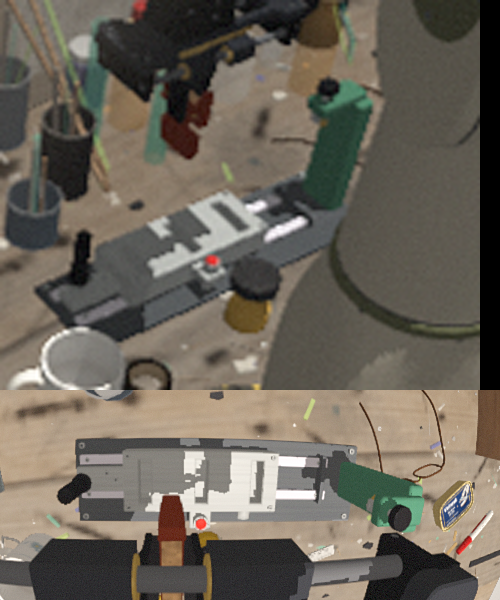

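```bash
python3 - <<'E'
from h import *
import pickle
c=pickle.load(open('w4.pkl','rb'));S=shot('scene')
W=lambda u,v:(c,140+u,v-300.)
Q=lambda u,v:(S,350+u/3,90+v/3)
for z in(.012,.03,.046):print('base',z,[onz(*W(*p),z)[:2].round(3) for p in((340,459),(337,488))],[onz(*Q(*p),z)[:2].round(3) for p in((305,200),(333,210))])
for z in(.14,.16,.18,.2):print('top near',z,[onz(*W(*p),z)[:2].round(3) for p in((372,482),(372,525))],[onz(*Q(*p),z)[:2].round(3) for p in((320,92),(372,97))])
print('knob',tri([W(400,517),Q(328,84)]))
E
```

```text
base 0.012 [array([ 0.399, -0.481]), array([ 0.358, -0.478])] [array([ 0.374, -0.47 ]), array([ 0.343, -0.483])]
base 0.03 [array([ 0.402, -0.47 ]), array([ 0.363, -0.467])] [array([ 0.362, -0.452]), array([ 0.332, -0.465])]
base 0.046 [array([ 0.404, -0.461]), array([ 0.367, -0.458])] [array([ 0.351, -0.436]), array([ 0.322, -0.449])]
top near 0.14 [array([ 0.397, -0.444]), array([ 0.352, -0.449])] [array([ 0.403, -0.486]), array([ 0.364, -0.525])]
top near 0.16 [array([ 0.402, -0.429]), array([ 0.361, -0.434])] [array([ 0.388, -0.462]), array([ 0.349, -0.501])]
top near 0.18 [array([ 0.407, -0.414]), array([ 0.37 , -0.418])] [array([ 0.372, -0.439]), array([ 0.335, -0.477])]
top near 0.2 [array([ 0.413, -0.399]), array([ 0.379, -0.403])] [array([ 0.357, -0.416]), array([ 0.32 , -0.453])]
knob [ 0.37390083 -0.45076535  0.18283272]
```

>>> {"op": "step_arm", "data": {
  "deltas": [
    [[0,0,0,0,0.06,-0.05,0],[0,0,0,-0.01,0.12,-0.05,0],[0,0,0,-0.01,0.14,-0.05,0],[0,0,0,-0.01,0.14,-0.05,0],[0,0,0,-0.01,0.14,-0.05,0],[0,0,0,-0.01,0.14,-0.05,0]]
  ]
}}

```text
time: 13.88
ee_pos: [0.3679, -0.3872, 0.3001]
eef_rot: [0.999, -0.045, 0.0, -0.0]
ft_force: [0.9, -0.2, -0.3]
width: 0.0116
grip_force: 29.9
```

```bash
python3 - <<'E'
from h import *
import pickle
s=readout.read_state();print(s['ee_pos'],yawnow(),s['time'])
c=shot('wrist');pickle.dump(c,open('w5.pkl','wb'))
a=pickle.load(open('w4.pkl','rb'))
A=cv2.resize(a['img'][130:260,440:620],(720,520))[:300];A=cv2.resize(a['img'][140:250,460:600],(381,299),interpolation=cv2.INTER_CUBIC)
B=cv2.resize(c['img'][100:280,280:520],(400,300),interpolation=cv2.INTER_CUBIC)
o=np.zeros((300,790,3),np.uint8);o[:299,:381]=A;o[:,385:785]=B;cv2.imwrite('pics/m5.png',o[:,:,::-1])
E
```

```text
[ 0.36786879 -0.38716372  0.30011575] -5.10800759374035 13.875
```

View pics/m5.png

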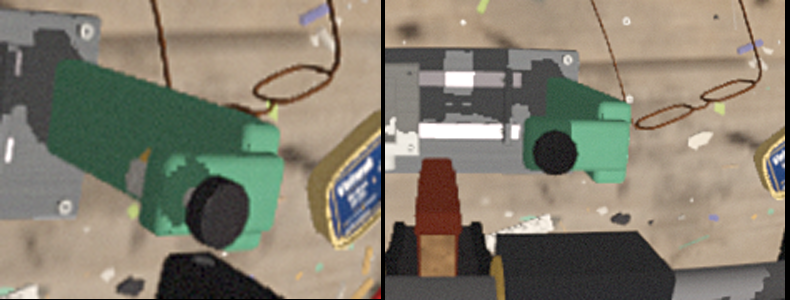

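```bash
python3 - <<'E'
from h import *
import pickle
a=pickle.load(open('w4.pkl','rb'));b=pickle.load(open('w5.pkl','rb'))
A=lambda u,v:(a,460+u/2.721,140+v/2.721)
B=lambda u,v:(b,280+(u-385)/1.667,100+v/1.667)
for n,p,q in[('knob',(217,212),(556,153)),('front box corner far-x',(172,157),(528,121)),('front box corner near-x',(160,235),(527,168)),('col corner +x near',(245,126),(601,103)),('col +x far',(279,128),(629,103)),('col -x far',(265,247),(627,181)),('base +x near',(60,60),(549,78))]:print(n,tri([A(*p),B(*q)]).round(3))
E
```

```text
knob [ 0.373 -0.451  0.18 ]
front box corner far-x [ 0.389 -0.439  0.166]
front box corner near-x [ 0.362 -0.437  0.167]
col corner +x near [ 0.393 -0.485  0.155]
col +x far [ 0.393 -0.501  0.158]
col -x far [ 0.347 -0.499  0.161]
base +x near [ 0.394 -0.485  0.012]
```

The head box overhangs to y≈-0.438 with its top at 0.167, so the gripper body would strike it at socket2 with a normal grip. The plan is to plug this rest into socket0 first, then regrip it across its 60 mm width with the gripper turned 90° and move it to socket2.

```bash
python3 - <<'E'
from h import *
s=readout.read_state();print(s['ee_pos'],yawnow())
plan([(.3953,-.2203,.25,-5.2),(.3953,-.2203,.14,-5.2),(.3953,-.2203,.110,-5.2)])
E
```

```text
[ 0.36777403 -0.38733452  0.30018644] -5.121336817206333
row [-0.0, -0.0, 0.001] [0.0125, -0.1688, 0.0502] n>=3
row [-0.0, -0.0, 0.001] [0.0125, -0.1688, 0.1602] n>=4
row [-0.0, -0.0, 0.001] [0.0124, -0.1688, 0.1902] n>=5
```

>>> {"op": "step_arm", "data": {
  "deltas": [
    [[0,0,0,0.0125,-0.169,0.05,0],[0,0,0,0.0125,-0.169,0.05,0],[0,0,0,0.0125,-0.169,0.05,0],[0,0,0,0.0125,-0.169,0.05,0],[0,0,0,0.0125,-0.169,0.16,0],[0,0,0,0.0125,-0.169,0.16,0],[0,0,0,0.0125,-0.169,0.16,0],[0,0,0,0.0125,-0.169,0.174,0],[0,0,0,0.0125,-0.169,0.174,0],[0,0,0,0.0125,-0.169,0.174,0]]
  ]
}}

```text
time: 15.18
ee_pos: [0.3957, -0.2216, 0.1272]
eef_rot: [0.999, -0.046, 0.001, 0.0]
ft_force: [-0.7, -0.3, -0.9]
width: 0.0119
grip_force: 29.9
```

```bash
python3 - <<'E'
from h import *
s=readout.read_state();print(s['ee_pos'],yawnow(),s['ft_force'])
plan([(.3953,-.2203,.086,-5.2)])
E
```

```text
[ 0.39570993 -0.22160356  0.12719737] -5.2289894859204615 [-0.66279867 -0.2836547  -0.88961941]
row [0.001, -0.002, -0.001] [-0.0006, -0.0013, 0.0412] n>=1
```

>>> {"op": "step_arm", "data": {
  "deltas": [
    [[0,0,0,0,-0.001,0.005,0],[0,0,0,0,-0.001,0.011,0],[0,0,0,0,-0.001,0.015,0],[0,0,0,0,-0.001,0.019,0],[0,0,0,0,-0.001,0.023,0],[0,0,0,0,-0.001,0.023,0]]
  ]
}}

```text
time: 15.92
ee_pos: [0.395, -0.2202, 0.1027]
eef_rot: [0.999, -0.046, -0.0, -0.0]
ft_force: [-0.5, 0.1, -1.5]
width: 0.0117
grip_force: 29.9
```

>>> {"op": "step_arm", "data": {
  "deltas": [
    [[0,0,0,0,0,0.005,0],[0,0,0,0,0,0.01,0],[0,0,0,0,0,0.014,0],[0,0,0,0,0,0.017,0],[0,0,0,0,0,0.017,0]]
  ]
}}

```text
time: 16.55
ee_pos: [0.3953, -0.2204, 0.0862]
eef_rot: [0.999, -0.046, 0.0, 0.0]
ft_force: [-0.2, -0.4, 0.8]
width: 0.0117
grip_force: 30.0
```

>>> {"op": "step_arm", "data": {
  "deltas": [
    [[0,0,0,0,0,0,45],[0,0,0,0,0,0,45],[0,0,0,0,0,0,45],[0,0,0,0,0,-0.05,45],[0,0,0,0,0,-0.08,100],[0,0,-1.571,0,0,-0.08,100],[0,0,-1.571,0,0,-0.08,100],[0,0,-1.571,0,0,-0.08,100],[0,0,-1.571,0,0,-0.08,100],[0,0,-1.571,0,0,-0.08,100],[0,0,-1.571,0,0,-0.08,100],[0,0,-1.571,0,0,-0.08,100],[0,0,-1.571,0,0,-0.08,100],[0,0,-1.571,0,0,-0.08,100],[0,0,-1.571,0,0,-0.08,100],[0,0,-1.571,0,0,-0.08,100]]
  ]
}}

```text
time: 18.55
ee_pos: [0.3951, -0.2202, 0.1661]
eef_rot: [0.739, 0.674, -0.0, 0.0]
ft_force: [0.0, -0.1, 0.2]
width: 0.0873
grip_force: 0.0
```

```bash
python3 - <<'E'
from h import *
s=readout.read_state();print(s['ee_pos'],yawnow(),s['ft_force'],s['width'])
c=shot('wrist');P=lambda q:proj(c,q).round()
u=np.array([.0906,.9959,0]);v=np.array([.9959,-.0906,0]);o=np.array([.3953,-.2203,0])
im=c['img'].copy()
for sx in(-.03,.03,-.0235,.0235):
  for sy in(-.006,.006):
    cv2.circle(im,tuple(int(t) for t in P(o+v*sx+u*sy+[0,0,.107 if abs(sx)>.025 else .088])),2,(0,255,255),-1)
cv2.imwrite('pics/m6.png',cv2.resize(im[60:340,170:470],(750,600) if 0 else (600,560))[:,:,::-1])
E
```

```text
[ 0.39511852 -0.22024636  0.16605232] 84.68340039804654 [ 0.03787512 -0.121289    0.24322423] 0.08726761556122538
```

View pics/m6.png

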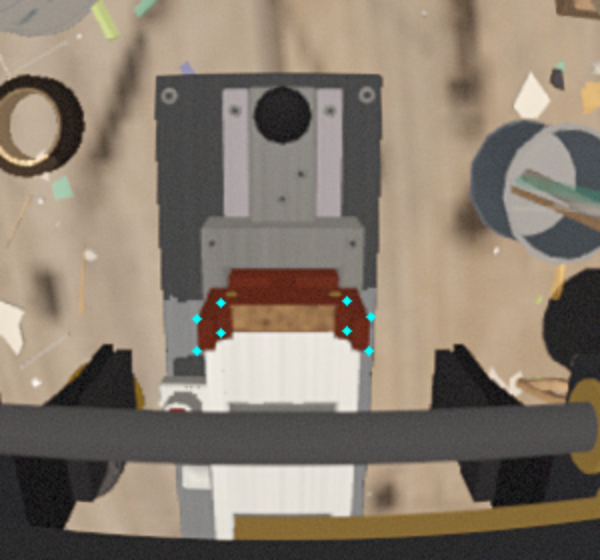

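The picture shows the rest upright and fully down in socket0, with my predicted corner points lying on it. Regripping it across its width.

>>> {"op": "step_arm", "data": {
  "deltas": [
    [[0,0,0,0,0,0.04,100],[0,0,0,0,0,0.07,100],[0,0,0,0,0,0.082,100],[0,0,0,0,0,0.082,100],[0,0,0,0,0,0.082,0],[0,0,0,0,0,0.082,0],[0,0,0,0,0,0.082,0],[0,0,0,0,0,0.082,0],[0,0,0,0,0,0.082,0]]
  ],
  "squeeze": 40
}}

```text
time: 19.73
ee_pos: [0.3954, -0.2204, 0.0844]
eef_rot: [0.739, 0.674, 0.0, 0.0]
ft_force: [-1.6, 0.2, 4.3]
width: 0.0597
grip_force: 40.0
```

```bash
python3 - <<'E'
from h import *
s=readout.read_state();print(s['ee_pos'],yawnow(),s['ft_force'],s['width'])
plan([(.3953,-.2203,.15,84.8),(.3837,-.3477,.15,84.8),(.3837,-.3477,.125,84.8)])
E
```

```text
[ 0.3953738  -0.22042356  0.08443805] 84.77934097872316 [-1.63199359  0.1537165   4.28070165] 0.059721488128178714
row [0.001, 0.0, -0.0] [0.0001, -0.0, -0.0656] n>=2
row [0.001, 0.0, -0.0] [-0.1278, -0.0, -0.0655] n>=3
row [0.001, 0.0, -0.0] [-0.1278, -0.0, -0.0405] n>=3
```

>>> {"op": "step_arm", "data": {
  "deltas": [
    [[0,0,0,0,0,-0.02,0],[0,0,0,0,0,-0.045,0],[0,0,0,0,0,-0.065,0],[0,0,0,-0.06,0,-0.065,0],[0,0,0,-0.1,0,-0.065,0],[0,0,0,-0.128,0,-0.065,0],[0,0,0,-0.128,0,-0.065,0],[0,0,0,-0.128,0,-0.065,0],[0,0,0,-0.128,0,-0.04,0],[0,0,0,-0.128,0,-0.04,0],[0,0,0,-0.128,0,-0.04,0]]
  ]
}}

```text
time: 21.1
ee_pos: [0.3839, -0.3473, 0.1248]
eef_rot: [0.738, 0.675, 0.0, 0.0]
ft_force: [0.1, 0.1, -0.8]
width: 0.0598
grip_force: 40.0
```

>>> {"op": "step_arm", "data": {
  "deltas": [
    [[0,0,0,0,0,0.005,0],[0,0,0,0,0,0.01,0],[0,0,0,0,0,0.015,0],[0,0,0,0,0,0.019,0],[0,0,0,0,0,0.022,0],[0,0,0,0,0,0.022,0]]
  ]
}}

```text
time: 21.85
ee_pos: [0.3834, -0.3476, 0.1018]
eef_rot: [0.739, 0.674, -0.0, -0.0]
ft_force: [-0.7, -0.1, -1.3]
width: 0.0598
grip_force: 40.0
```

>>> {"op": "step_arm", "data": {
  "deltas": [
    [[0,0,0,0,0,0.006,0],[0,0,0,0,0,0.011,0],[0,0,0,0,0,0.015,0],[0,0,0,0,0,0.018,0],[0,0,0,0,0,0.018,0]]
  ]
}}

```text
time: 22.48
ee_pos: [0.3834, -0.3482, 0.0845]
eef_rot: [0.739, 0.674, -0.0, 0.0]
ft_force: [-2.7, 0.3, 3.6]
width: 0.0594
grip_force: 40.0
```

>>> {"op": "step_arm", "data": {
  "deltas": [
    [[0,0,0,0,0,0,100],[0,0,0,0,0,0,100],[0,0,0,0,0,0,100],[0,0,0,0,0,0,100],[0,0,0,0,0,-0.05,100],[0,0,0,0,0,-0.11,100],[0,0,0,0,0,-0.15,45],[0,0,0,0,0,-0.15,45]]
  ]
}}

```text
time: 23.48
ee_pos: [0.3848, -0.3487, 0.2375]
eef_rot: [0.739, 0.674, 0.001, 0.003]
ft_force: [1.0, -0.3, -1.2]
width: 0.074
grip_force: 0.0
```

```bash
python3 - <<'E'
from h import *
s=readout.read_state();print(s['ee_pos'],yawnow(),s['ft_force'],s['width'])
c=shot('wrist');u=np.array([.0906,.9959,0]);v=np.array([.9959,-.0906,0]);o=np.array([.3837,-.3477,0])
im=c['img'].copy()
for sx in(-.03,.03,-.0235,.0235):
  for sy in(-.006,.006):
    cv2.circle(im,tuple(int(t) for t in proj(c,o+v*sx+u*sy+[0,0,.107 if abs(sx)>.025 else .088])),2,(0,255,255),-1)
cv2.imwrite('pics/m7.png',cv2.resize(im[60:260,170:470],(600,400))[:,:,::-1])
plan([(.43103,.1015,.2325,102.5),(.43103,.1015,.15,102.5),(.43103,.1015,.072,102.5)])
E
```

```text
[ 0.38480171 -0.34870221  0.23745975] 84.78653241417398 [ 1.04421726 -0.32112792 -1.15735527] 0.07403923941134657
row [0.002, 0.002, -0.309] [0.452, 0.006, 0.002] n>=8
row [0.002, 0.002, -0.309] [0.4521, 0.0058, 0.0845] n>=8
row [0.002, 0.002, -0.309] [0.4522, 0.0056, 0.1625] n>=8
```

View pics/m7.png

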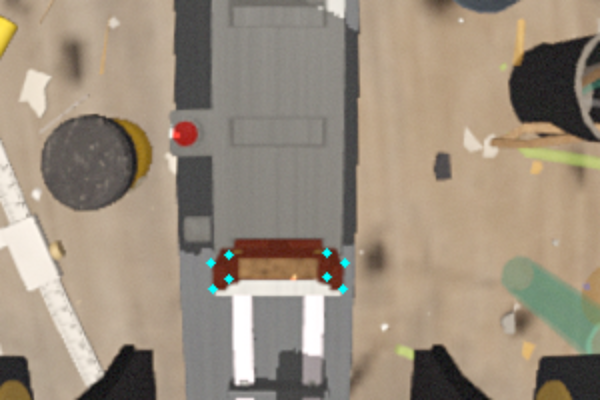

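The rest is seated in socket2, with the predicted points on it. Next is rest B.

```bash
python3 - <<'E'
from h import *
plan([(.43103,.1015,.2325,102.5),(.43103,.1015,.14,102.5)],start=(.3836,-.3477,.2344,84.8))
E
```

```text
row [0.0, 0.0, -0.309] [0.4516, 0.0065, 0.0019] n>=8
row [0.0, 0.0, -0.309] [0.4516, 0.0065, 0.0944] n>=8
```

>>> {"op": "step_arm", "data": {
  "deltas": [
    [[0,0,-0.309,0.4516,0.0065,0.002,45],[0,0,-0.309,0.4516,0.0065,0.002,45],[0,0,-0.309,0.4516,0.0065,0.002,45],[0,0,-0.309,0.4516,0.0065,0.002,45],[0,0,-0.309,0.4516,0.0065,0.002,45],[0,0,-0.309,0.4516,0.0065,0.002,45],[0,0,-0.309,0.4516,0.0065,0.002,45],[0,0,-0.309,0.4516,0.0065,0.002,45],[0,0,-0.309,0.4516,0.0065,0.094,45],[0,0,-0.309,0.4516,0.0065,0.094,45],[0,0,-0.309,0.4516,0.0065,0.094,45],[0,0,-0.309,0.4516,0.0065,0.094,45]]
  ]
}}

```text
time: 25.02
ee_pos: [0.4315, 0.1011, 0.1409]
eef_rot: [0.626, 0.78, 0.0, 0.0]
ft_force: [0.1, 0.3, 0.2]
width: 0.0393
grip_force: 0.0
```

```bash
python3 - <<'E'
from h import *
s=readout.read_state();print(s['ee_pos'],yawnow(),s['ft_force'],s['width'])
plan([(.43103,.1015,.072,102.5)])
E
```

```text
[0.431522   0.10113639 0.14087765] 102.45534774916145 [0.08939933 0.30771721 0.15218575] 0.039266306074089985
row [0.001, 0.0, -0.001] [0.0005, -0.0004, 0.0689] n>=2
```

>>> {"op": "step_arm", "data": {
  "deltas": [
    [[0,0,0,0,0,0.04,45],[0,0,0,0,0,0.068,45],[0,0,0,0,0,0.0685,45],[0,0,0,0,0,0.0685,0],[0,0,0,0,0,0.0685,0],[0,0,0,0,0,0.0685,0],[0,0,0,0,0,0.0685,0],[0,0,0,0,0,0.0665,0],[0,0,0,0,0,0.065,0]]
  ],
  "squeeze": 30
}}

```text
time: 26.15
ee_pos: [0.4309, 0.1014, 0.075]
eef_rot: [0.626, 0.78, -0.0, -0.0]
ft_force: [0.9, -0.8, -1.6]
width: 0.012
grip_force: 30.0
```

>>> {"op": "step_arm", "data": {
  "deltas": [
    [[0,0,1.747,0,0,0,0],[0,0,1.747,0,0,0,0],[0,0,1.747,0,0,0,0],[0,0,1.747,0,0,0,0],[0,0,1.747,0,0,0,0],[0,0,1.747,0,0,0,0],[0,0,1.747,0,0,0,0],[0,0,1.747,0,0,0,0],[0,0,1.747,0,0,0,0],[0,0,1.747,0,0,0,0],[0,0,1.747,0,0,0,0],[0,0,1.747,0,0,0,0],[0,0,1.747,0,0,-0.01,0],[0,0,1.747,0,0,-0.02,0],[0,0,1.747,0,0,-0.035,0],[0,0,1.747,0,0,-0.05,0]]
  ]
}}

```text
time: 28.15
ee_pos: [0.4312, 0.1015, 0.1265]
eef_rot: [1.0, 0.021, 0.0, -0.0]
ft_force: [0.6, 0.3, -1.5]
width: 0.0121
grip_force: 30.0
```

```bash
python3 - <<'E'
from h import *
s=readout.read_state();print(s['ee_pos'],yawnow(),s['ft_force'],s['width'])
plan([(.431,.1015,.22,2.4),(.3895,-.284,.22,-5.2),(.3895,-.284,.130,-5.2)],start=(.4312,.1013,.1255,2.35))
E
```

```text
[0.43123525 0.10145716 0.12646287] 2.3987829326608834 [ 0.5503985   0.33194883 -1.51194271] 0.012056420135262232
row [0.0, 0.0, -0.001] [-0.0002, -0.0002, -0.0945] n>=2
row [0.0, 0.0, 0.132] [-0.0575, 0.3833, -0.0945] n>=7
row [0.0, 0.0, 0.132] [-0.0575, 0.3833, -0.0045] n>=7
```

>>> {"op": "step_arm", "data": {
  "deltas": [
    [[0,0,0,0,0,-0.06,0],[0,0,0,0,0,-0.0945,0],[0,0,0.132,-0.0575,0.383,-0.0945,0],[0,0,0.132,-0.0575,0.383,-0.0945,0],[0,0,0.132,-0.0575,0.383,-0.0945,0],[0,0,0.132,-0.0575,0.383,-0.0945,0],[0,0,0.132,-0.0575,0.383,-0.0945,0],[0,0,0.132,-0.0575,0.383,-0.0945,0],[0,0,0.132,-0.0575,0.383,-0.0945,0],[0,0,0.132,-0.0575,0.383,-0.0945,0],[0,0,0.132,-0.0575,0.383,-0.04,0],[0,0,0.132,-0.0575,0.383,-0.0045,0],[0,0,0.132,-0.0575,0.383,-0.0045,0],[0,0,0.132,-0.0575,0.383,-0.0045,0],[0,0,0.132,-0.0575,0.383,-0.0045,0]]
  ]
}}

```text
time: 30.02
ee_pos: [0.3907, -0.2838, 0.1314]
eef_rot: [0.999, -0.045, 0.001, 0.001]
ft_force: [0.8, 1.1, -0.8]
width: 0.0118
grip_force: 30.0
```

```bash
python3 - <<'E'
from h import *
s=readout.read_state();print(s['ee_pos'],yawnow(),s['ft_force'],s['width'])
plan([(.3895,-.284,.103,-5.2)])
E
```

```text
[ 0.39069454 -0.28383167  0.13141287] -5.138710890312545 [ 0.8191962   1.14200257 -0.83179567] 0.011796679083163699
row [0.001, -0.003, 0.001] [-0.0013, 0.0002, 0.0284] n>=1
```

>>> {"op": "step_arm", "data": {
  "deltas": [
    [[0,0,0,-0.0008,0,0.007,0],[0,0,0,-0.0008,0,0.014,0],[0,0,0,-0.0008,0,0.019,0],[0,0,0,-0.0008,0,0.023,0],[0,0,0,-0.0008,0,0.027,0],[0,0,0,-0.0008,0,0.027,0]]
  ]
}}

```text
time: 30.78
ee_pos: [0.3886, -0.2835, 0.1023]
eef_rot: [0.999, -0.045, -0.0, -0.0]
ft_force: [0.7, -0.5, -2.0]
width: 0.0115
grip_force: 30.0
```

>>> {"op": "step_arm", "data": {
  "deltas": [
    [[0,0,0,0,0,0.006,0],[0,0,0,0,0,0.011,0],[0,0,0,0,0,0.014,0],[0,0,0,0,0,0.0165,0],[0,0,0,0,0,0.0165,0]]
  ]
}}

```text
time: 31.4
ee_pos: [0.3887, -0.2837, 0.0862]
eef_rot: [0.999, -0.045, -0.0, 0.0]
ft_force: [-1.3, -0.1, 1.9]
width: 0.0117
grip_force: 30.0
```

>>> {"op": "step_arm", "data": {
  "deltas": [
    [[0,0,0,0,0,0,45],[0,0,0,0,0,0,45],[0,0,0,0,0,0,45],[0,0,0,0,0,-0.05,45],[0,0,0,0,0,-0.11,45],[0,0,0,0,0,-0.11,45],[0,0,0,0,0,-0.11,45]]
  ]
}}

```text
time: 32.28
ee_pos: [0.3887, -0.2835, 0.1958]
eef_rot: [0.999, -0.045, 0.0, 0.0]
ft_force: [-0.4, 0.1, -0.6]
width: 0.0388
grip_force: 0.0
```

```bash
python3 - <<'E'
from h import *
s=readout.read_state();print(s['ee_pos'],yawnow(),s['ft_force'],s['width'])
plan([(.4342,.0325,.2,109),(.4342,.0325,.14,109)],start=(.3892,-.284,.1965,-5.2))
E
```

```text
[ 0.38865579 -0.28345615  0.19577468] -5.165590935949132 [-0.42922582  0.11189686 -0.57201018] 0.03875861617296301
row [-0.0, -0.0, -1.993] [0.0161, -0.3193, -0.0035] n>=11
row [-0.0, -0.0, -1.993] [0.0161, -0.3193, 0.0565] n>=11
```

>>> {"op": "step_arm", "data": {
  "deltas": [
    [[0,0,-1.993,0.016,-0.319,-0.004,45],[0,0,-1.993,0.016,-0.319,-0.004,45],[0,0,-1.993,0.016,-0.319,-0.004,45],[0,0,-1.993,0.016,-0.319,-0.004,45],[0,0,-1.993,0.016,-0.319,-0.004,45],[0,0,-1.993,0.016,-0.319,-0.004,45],[0,0,-1.993,0.016,-0.319,-0.004,45],[0,0,-1.993,0.016,-0.319,-0.004,45],[0,0,-1.993,0.016,-0.319,-0.004,45],[0,0,-1.993,0.016,-0.319,-0.004,45],[0,0,-1.993,0.016,-0.319,-0.004,45],[0,0,-1.993,0.016,-0.319,-0.004,45],[0,0,-1.993,0.016,-0.319,0.05,45],[0,0,-1.993,0.016,-0.319,0.0565,45],[0,0,-1.993,0.016,-0.319,0.0565,45],[0,0,-1.993,0.016,-0.319,0.0565,45]]
  ]
}}

```text
time: 34.28
ee_pos: [0.4344, 0.0328, 0.141]
eef_rot: [0.581, 0.814, 0.001, 0.001]
ft_force: [0.5, -0.7, 0.5]
width: 0.0393
grip_force: 0.0
```

```bash
python3 - <<'E'
from h import *
s=readout.read_state();print(s['ee_pos'],yawnow(),s['ft_force'],s['width'])
plan([(.4342,.0325,.072,109)])
E
```

```text
[0.43438059 0.03282233 0.14104107] 108.98141411653044 [ 0.45955741 -0.7469949   0.49926811] 0.03929823605957593
row [0.002, 0.001, -0.0] [-0.0002, -0.0004, 0.069] n>=2
```

>>> {"op": "step_arm", "data": {
  "deltas": [
    [[0,0,0,0,0,0.04,45],[0,0,0,0,0,0.068,45],[0,0,0,0,0,0.0685,45],[0,0,0,0,0,0.0685,0],[0,0,0,0,0,0.0685,0],[0,0,0,0,0,0.0685,0],[0,0,0,0,0,0.0685,0],[0,0,0,0,0,0.0665,0],[0,0,0,0,0,0.065,0]]
  ],
  "squeeze": 30
}}

```text
time: 35.4
ee_pos: [0.4333, 0.0327, 0.0746]
eef_rot: [0.581, 0.814, -0.0, -0.0]
ft_force: [-0.3, -0.4, -0.7]
width: 0.0118
grip_force: 30.0
```

>>> {"op": "step_arm", "data": {
  "deltas": [
    [[0,0,1.861,0,0,0,0],[0,0,1.861,0,0,0,0],[0,0,1.861,0,0,0,0],[0,0,1.861,0,0,0,0],[0,0,1.861,0,0,0,0],[0,0,1.861,0,0,0,0],[0,0,1.861,0,0,0,0],[0,0,1.861,0,0,0,0],[0,0,1.861,0,0,0,0],[0,0,1.861,0,0,0,0],[0,0,1.861,0,0,0,0],[0,0,1.861,0,0,0,0],[0,0,1.861,0,0,-0.01,0],[0,0,1.861,0,0,-0.02,0],[0,0,1.861,0,0,-0.035,0],[0,0,1.861,0,0,-0.05,0]]
  ]
}}

```text
time: 37.4
ee_pos: [0.4337, 0.0327, 0.1259]
eef_rot: [1.0, 0.021, 0.0, -0.0]
ft_force: [-0.8, 0.6, -1.4]
width: 0.0117
grip_force: 30.0
```

```bash
python3 - <<'E'
from h import *
s=readout.read_state();print(s['ee_pos'],yawnow(),s['ft_force'],s['width'])
plan([(.4343,.0328,.22,2.4),(.3951,-.2203,.22,-5.2),(.3951,-.2203,.130,-5.2)],start=(.4344,.0328,.1255,2.35))
E
```

```text
[0.43366302 0.03270095 0.12594602] 2.407480142960198 [-0.79586524  0.58861359 -1.35526236] 0.011698632467368617
row [0.0, 0.0, -0.001] [-0.0001, -0.0, -0.0945] n>=2
row [0.0, 0.0, 0.132] [-0.0496, 0.2513, -0.0945] n>=5
row [0.0, 0.0, 0.132] [-0.0496, 0.2513, -0.0045] n>=5
```

>>> {"op": "step_arm", "data": {
  "deltas": [
    [[0,0,0,0,0,-0.06,0],[0,0,0,0,0,-0.0945,0],[0,0,0.132,-0.0492,0.251,-0.0945,0],[0,0,0.132,-0.0492,0.251,-0.0945,0],[0,0,0.132,-0.0492,0.251,-0.0945,0],[0,0,0.132,-0.0492,0.251,-0.0945,0],[0,0,0.132,-0.0492,0.251,-0.0945,0],[0,0,0.132,-0.0492,0.251,-0.0945,0],[0,0,0.132,-0.0492,0.251,-0.0945,0],[0,0,0.132,-0.0492,0.251,-0.04,0],[0,0,0.132,-0.0492,0.251,-0.0045,0],[0,0,0.132,-0.0492,0.251,-0.0045,0],[0,0,0.132,-0.0492,0.251,-0.0045,0],[0,0,0.132,-0.0492,0.251,-0.0045,0]]
  ]
}}

```text
time: 39.15
ee_pos: [0.3959, -0.2203, 0.1308]
eef_rot: [0.999, -0.045, 0.001, 0.0]
ft_force: [0.4, -0.6, -1.0]
width: 0.0118
grip_force: 30.0
```

```bash
python3 - <<'E'
from h import *
s=readout.read_state();print(s['ee_pos'],yawnow(),s['ft_force'],s['width'])
plan([(.3951,-.2203,.103,-5.2)])
E
```

```text
[ 0.3959308  -0.22030115  0.13077215] -5.139878754340939 [ 0.35259929 -0.60264853 -0.98159367] 0.011800147491498518
row [0.001, -0.003, 0.001] [-0.0009, 0.0001, 0.0278] n>=1
```

>>> {"op": "step_arm", "data": {
  "deltas": [
    [[0,0,0,-0.0005,0,0.007,0],[0,0,0,-0.0005,0,0.014,0],[0,0,0,-0.0005,0,0.019,0],[0,0,0,-0.0005,0,0.023,0],[0,0,0,-0.0005,0,0.027,0],[0,0,0,-0.0005,0,0.027,0]]
  ]
}}

```text
time: 39.9
ee_pos: [0.3941, -0.22, 0.1018]
eef_rot: [0.999, -0.045, -0.0, -0.0]
ft_force: [0.3, 0.0, -0.5]
width: 0.012
grip_force: 30.0
```

```bash
python3 - <<'E'
from h import *
s=readout.read_state();print(s['ee_pos'],s['ft_force'])
# where is the tube now (rough) in scene and side: bright strip
for n,(x0,y0,x1,y1) in {'scene':(190,225,300,330),'side':(240,270,400,330)}.items():
    c=shot(n);cv2.imwrite('pics/t_%s.png'%n,cv2.resize(c['img'][y0:y1,x0:x1],None,fx=3.5,fy=3.5)[:,:,::-1])
a=cv2.imread('pics/t_scene.png');b=cv2.imread('pics/t_side.png');w=max(a.shape[1],b.shape[1]);o=np.zeros((a.shape[0]+b.shape[0],w,3),np.uint8);o[:a.shape[0],:a.shape[1]]=a;o[a.shape[0]:,:b.shape[1]]=b;cv2.imwrite('pics/t1.png',o);print(o.shape,a.shape)
E
```

```text
[ 0.39412325 -0.2200436   0.10175801] [ 0.25311078  0.00576993 -0.47260034]
(578, 560, 3) (368, 385, 3)
```

View pics/t1.png

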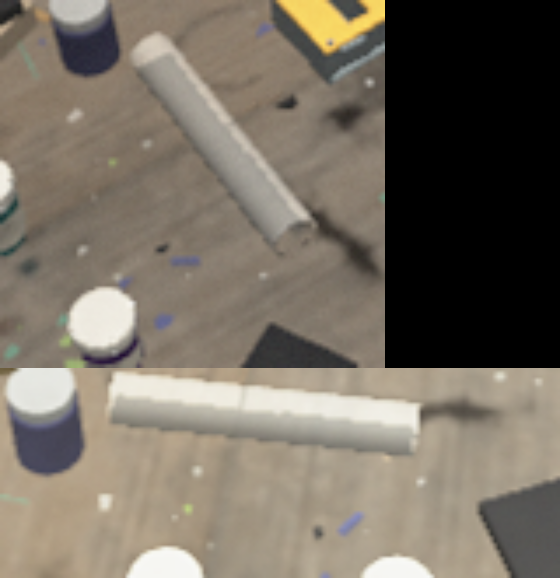

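The crops show the tube still lying on the bench, with ends at about (233,240) and (273,292) px in the scene view. Next I seat the third rest and go over the tube.

>>> {"op": "step_arm", "data": {
  "deltas": [
    [[0,0,0,0,0,0.006,0],[0,0,0,0,0,0.011,0],[0,0,0,0,0,0.014,0],[0,0,0,0,0,0.0165,0],[0,0,0,0,0,0.0165,0]]
  ]
}}

```text
time: 40.62
ee_pos: [0.3945, -0.2202, 0.0857]
eef_rot: [0.999, -0.045, 0.0, 0.0]
ft_force: [-0.2, 0.3, 1.0]
width: 0.012
grip_force: 30.0
```

>>> {"op": "step_arm", "data": {
  "deltas": [
    [[0,0,0,0,0,0,45],[0,0,0,0,0,0,45],[0,0,0,0,0,0,45],[0,0,0,0,0,-0.05,45],[0,0,0,-0.03,0.03,-0.11,90],[0,0,0,-0.03,0.06,-0.15,90],[0,0,0,-0.03,0.06,-0.15,90],[0,0,0,-0.03,0.06,-0.15,90]]
  ]
}}

```text
time: 41.62
ee_pos: [0.3589, -0.2767, 0.2349]
eef_rot: [0.999, -0.045, -0.0, -0.0]
ft_force: [-0.3, 0.1, -0.9]
width: 0.0711
grip_force: 0.0
```

```bash
python3 - <<'E'
from h import *
import pickle
s=readout.read_state();print(s['ee_pos'],yawnow(),s['ft_force'],s['width'])
c=shot('wrist');pickle.dump(c,open('w8.pkl','wb'))
# rests: tan notch floors at z=.088
xs=np.arange(.44,.34,-.0004);ys=np.arange(-.19,-.38,-.0004)
m=np.array([[proj(c,(x,y,.088)) for y in ys] for x in xs],np.float32)
o=cv2.remap(c['img'],m[:,:,0],m[:,:,1],cv2.INTER_CUBIC);h=cv2.cvtColor(o,cv2.COLOR_RGB2HSV)
k=cv2.morphologyEx(cv2.inRange(h,(5,60,60),(19,160,255)),cv2.MORPH_OPEN,np.ones((5,5)))
for cn in cv2.findContours(k,0,2)[0]:
    if cv2.contourArea(cn)>800:
        P=np.array([[.44-.0004*q[0][1],-.19-.0004*q[0][0]] for q in cn],np.float32);print(cv2.minAreaRect(P*1000))
cv2.imwrite('o8.png',o[:,:,::-1])
S=shot('scene');D=shot('side')
A=lambda u,v:(S,190+u/3.5,225+v/3.5);B=lambda u,v:(D,240+u/3.5,270+(v-368)/3.5)
print('tube axis',onz(*A(148,58),.019),onz(*A(296,228),.019),onz(*B(112,398),.019),onz(*B(417,429),.019))
E
```

```text
[ 0.35893473 -0.27666183  0.23490151] -5.1681220858098085 [-0.29693114  0.1473476  -0.9158641 ] 0.0711253358793426
((382.1911926269531, -348.8256530761719), (11.38465690612793, 39.01436996459961), 84.9759521484375)
((389.3594055175781, -284.41839599609375), (13.113009452819824, 39.018043518066406), 83.41804504394531)
((395.0475769042969, -220.47708129882812), (11.69721508026123, 39.039031982421875), 84.80557250976562)
((434.20001220703125, -320.0), (119.19998168945312, 11.5999755859375), 90.0)
tube axis [0.48209459 0.32055246 0.019     ] [0.27439074 0.30813433 0.019     ] [0.48749193 0.31958549 0.019     ] [0.26757802 0.31528844 0.019     ]
```

All three rests read as seated: the centres match the sockets, 64 mm apart. The tube has shifted to about (0.378, 0.316). Going above it.

```bash
python3 - <<'E'
from h import *
S=shot('scene');D=shot('side')
print('blue jar',onz(S,214,224,.07),onz(D,252,272,.07),'turq',onz(S,186,275,.074),onz(D,288,330,.074),'purple',onz(S,220,314,.07),onz(D,353,331,.07))
plan([(.38,.30,.235,2)],start=(.3592,-.2785,.2365,-5.2))
E
```

```text
blue jar [0.52880039 0.34607038 0.07      ] [0.52740194 0.34574304 0.07      ] turq [0.41398545 0.48480433 0.074     ] [0.4086446  0.49340072 0.074     ] purple [0.26580959 0.46563541 0.07      ] [0.26902225 0.47273716 0.07      ]
row [0.0, 0.0, -0.126] [-0.0317, -0.578, 0.0015] n>=10
```

>>> {"op": "step_arm", "data": {
  "deltas": [
    [[0,0,-0.126,-0.032,-0.578,0,80],[0,0,-0.126,-0.032,-0.578,0,80],[0,0,-0.126,-0.032,-0.578,0,80],[0,0,-0.126,-0.032,-0.578,0,80],[0,0,-0.126,-0.032,-0.578,0,80],[0,0,-0.126,-0.032,-0.578,0,80],[0,0,-0.126,-0.032,-0.578,0,80],[0,0,-0.126,-0.032,-0.578,0,80],[0,0,-0.126,-0.032,-0.578,0,80],[0,0,-0.126,-0.032,-0.578,0,80],[0,0,-0.126,-0.032,-0.578,0,80],[0,0,-0.126,-0.032,-0.578,0,80],[0,0,-0.126,-0.032,-0.578,0,80],[0,0,-0.126,-0.032,-0.578,0,80]]
  ]
}}

```text
time: 43.62
ee_pos: [0.3795, 0.3005, 0.2357]
eef_rot: [1.0, 0.017, 0.0, 0.0]
ft_force: [-0.2, 0.4, 0.1]
width: 0.0697
grip_force: 0.0
```

```bash
python3 - <<'E'
from h import *
import pickle
s=readout.read_state();print(s['ee_pos'],yawnow(),s['time'])
c=shot('wrist');pickle.dump(c,open('w9.pkl','wb'))
xs=np.arange(.53,.23,-.0005);ys=np.arange(.42,.22,-.0005)
m=np.array([[proj(c,(x,y,.019)) for y in ys] for x in xs],np.float32)
o=cv2.remap(c['img'],m[:,:,0],m[:,:,1],cv2.INTER_CUBIC)
r_=np.hstack([o,cv2.resize(c['img'],(400,250))[:0].reshape(0,400,3) if 0 else np.vstack([cv2.resize(c['img'],(400,250)),np.zeros((350,400,3),np.uint8)])])
print(o.shape);cv2.imwrite('pics/o9.png',r_[:,:,::-1])
E
```

```text
[0.37948972 0.3005437  0.23569647] 1.9725635383293443 43.625Traceback (most recent call last):
  File "<stdin>", line 8, in <module>
    return _nx.concatenate(arrs, 1, dtype=dtype, casting=casting)
           ~~~~~~~~~~~~~~~^^^^^^^^^^^^^^^^^^^^^^^^^^^^^^^^^^^^^^^
ValueError: all the input array dimensions except for the concatenation axis must match exactly, but along dimension 0, the array at index 0 has size 601 and the array at index 1 has size 600
```

```bash
python3 - <<'E'
from h import *
import pickle
c=pickle.load(open('w9.pkl','rb'))
xs=np.arange(.53,.23,-.0005)[:600];ys=np.arange(.42,.22,-.0005)[:400]
m=np.array([[proj(c,(x,y,.019)) for y in ys] for x in xs],np.float32)
o=cv2.remap(c['img'],m[:,:,0],m[:,:,1],cv2.INTER_CUBIC)
r_=np.zeros((600,800,3),np.uint8);r_[:,:400]=o;r_[:250,400:]=cv2.resize(c['img'],(400,250));cv2.imwrite('pics/o9.png',r_[:,:,::-1])
E
```

```text
(no output)
```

View pics/o9.png

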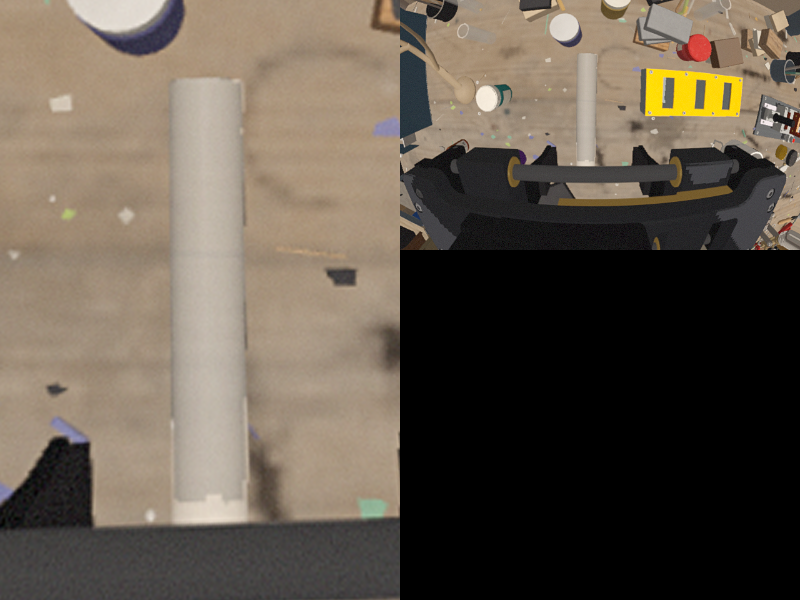

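The rectified view shows the tube's far end at row 78 and its centreline at columns 207–209. So its middle is about (0.379, 0.316) and its yaw about 0.5°. Descending to grip it at x = 0.411.

```bash
python3 - <<'E'
from h import *
plan([(.411,.316,.08,.5),(.411,.316,.026,.5)])
E
```

```text
row [0.0, -0.001, 0.026] [0.032, -0.0141, 0.1557] n>=3
row [0.0, -0.001, 0.026] [0.032, -0.0141, 0.2097] n>=4
```

>>> {"op": "step_arm", "data": {
  "deltas": [
    [[0,0,0.026,0.032,-0.014,0.05,80],[0,0,0.026,0.032,-0.014,0.1,80],[0,0,0.026,0.032,-0.014,0.155,80],[0,0,0.026,0.032,-0.014,0.155,80],[0,0,0.026,0.032,-0.014,0.18,80],[0,0,0.026,0.032,-0.014,0.2,80],[0,0,0.026,0.032,-0.014,0.209,80],[0,0,0.026,0.032,-0.014,0.209,80],[0,0,0.026,0.032,-0.014,0.209,0],[0,0,0.026,0.032,-0.014,0.209,0],[0,0,0.026,0.032,-0.014,0.209,0],[0,0,0.026,0.032,-0.014,0.209,0],[0,0,0.026,0.032,-0.014,0.209,0],[0,0,0.026,0.032,-0.014,0.209,0]]
  ],
  "squeeze": 30
}}

```text
time: 45.42
ee_pos: [0.4108, 0.3166, 0.0267]
eef_rot: [1.0, 0.005, 0.0, 0.0]
ft_force: [-0.1, -1.7, 3.0]
width: 0.0376
grip_force: 30.0
```

>>> {"op": "step_arm", "data": {
  "deltas": [
    [[0,0,0,0,0,-0.03,0],[0,0,0,0,0,-0.06,0],[0,0,0,0,0,-0.12,0],[0,0,0,0,0,-0.18,0],[0,0,0,0,0,-0.22,0],[0,0,0,0,0,-0.22,0]]
  ]
}}

```text
time: 46.18
ee_pos: [0.4117, 0.3175, 0.2496]
eef_rot: [1.0, 0.005, 0.002, -0.001]
ft_force: [0.6, 0.3, -1.0]
width: 0.0377
grip_force: 30.0
```

```bash
python3 - <<'E'
from h import *
s=readout.read_state();print(s['ee_pos'],yawnow(),s['width'],s['ft_force'])
plan([(.3921,-.2521,.246,84.8)])
E
```

```text
[0.41170814 0.31752015 0.24960205] 0.5594713628349558 0.03768757035791018 [ 0.62741849  0.27073457 -1.01055425]
row [0.001, -0.006, -1.47] [-0.0252, 0.5694, 0.0019] n>=10
```

```bash
python3 - <<'E'
from h import *
plan([(.3921,-.2521,.25,84.8)],start=(.411,.3163,.247,.5))
E
```

```text
row [0.0, 0.0, -1.471] [-0.0239, 0.5682, -0.003] n>=10
```

>>> {"op": "step_arm", "data": {
  "deltas": [
    [[0,0,-1.471,-0.024,0.568,-0.003,0],[0,0,-1.471,-0.024,0.568,-0.003,0],[0,0,-1.471,-0.024,0.568,-0.003,0],[0,0,-1.471,-0.024,0.568,-0.003,0],[0,0,-1.471,-0.024,0.568,-0.003,0],[0,0,-1.471,-0.024,0.568,-0.003,0],[0,0,-1.471,-0.024,0.568,-0.003,0],[0,0,-1.471,-0.024,0.568,-0.003,0],[0,0,-1.471,-0.024,0.568,-0.003,0],[0,0,-1.471,-0.024,0.568,-0.003,0],[0,0,-1.471,-0.024,0.568,-0.003,0],[0,0,-1.471,-0.024,0.568,-0.003,0],[0,0,-1.471,-0.024,0.568,-0.003,0],[0,0,-1.471,-0.024,0.568,-0.003,0]]
  ]
}}

```text
time: 47.92
ee_pos: [0.3925, -0.2505, 0.2492]
eef_rot: [0.738, 0.675, -0.0, -0.0]
ft_force: [0.5, 0.2, -1.0]
width: 0.0378
grip_force: 30.0
```

```bash
python3 - <<'E'
from h import *
s=readout.read_state();print(s['ee_pos'],yawnow(),s['width'],s['ft_force'])
R0=R.from_quat(s['eef_rot']).as_matrix();print(R0[:,2])
c=shot('wrist');import pickle;pickle.dump(c,open('w10.pkl','wb'))
# tube +y end in the wrist view: white mask around predicted end
p=np.array(s['ee_pos'])+R0[:,0]*.078;p[2]-=.007
print('pred far end',proj(c,p),'axis pts',proj(c,p-R0[:,0]*.04))
u,v=proj(c,p).astype(int);
g=cv2.cvtColor(c['img'],cv2.COLOR_RGB2GRAY);print('col profile',[(y,int(g[y,u])) for y in range(max(v-30,0),v+40,3)])
plan([(.3921,-.2521,.125,84.8)])
E
```

```text
[ 0.39245737 -0.25050984  0.24918351] 84.94884752404884 0.0378272827076488 [ 0.47704909  0.19266591 -0.98577473]
[-4.21722814e-04  2.95134043e-04 -9.99999868e-01]
pred far end [310.89330448 108.26290365] axis pts [311.04414504 190.92146364]
col profile [(78, 42), (81, 35), (84, 38), (87, 34), (90, 30), (93, 25), (96, 27), (99, 34), (102, 141), (105, 132), (108, 204), (111, 217), (114, 216), (117, 215), (120, 216), (123, 210), (126, 212), (129, 215), (132, 215), (135, 214), (138, 216), (141, 213), (144, 212), (147, 213)]
row [-0.0, -0.0, 0.002] [-0.0015, -0.0002, 0.1243] n>=2
```

>>> {"op": "step_arm", "data": {
  "deltas": [
    [[0,0,0,-0.001,0,0.04,0],[0,0,0,-0.001,0,0.08,0],[0,0,0,-0.001,0,0.11,0],[0,0,0,-0.001,0,0.118,0],[0,0,0,-0.001,0,0.118,0],[0,0,0,-0.001,0,0.118,0]]
  ]
}}

```text
time: 48.72
ee_pos: [0.393, -0.253, 0.1329]
eef_rot: [0.738, 0.675, 0.0, 0.001]
ft_force: [1.1, -0.1, -0.2]
width: 0.038
grip_force: 30.0
```

>>> {"op": "step_arm", "data": {
  "deltas": [
    [[0,0,0,0,0,0.005,0],[0,0,0,0,0,0.01,0],[0,0,0,0,0,0.014,0],[0,0,0,0,0,0.016,0],[0,0,0,0,0,0.016,0]]
  ]
}}

```text
time: 49.35
ee_pos: [0.3921, -0.2527, 0.1154]
eef_rot: [0.738, 0.675, -0.0, -0.0]
ft_force: [-0.6, -0.6, -1.1]
width: 0.0378
grip_force: 30.0
```

>>> {"op": "step_arm", "data": {
  "deltas": [
    [[0,0,0,0,0,0.001,0],[0,0,0,0,0,0.0015,0],[0,0,0,0,0,0.0015,0]]
  ]
}}

```text
time: 49.72
ee_pos: [0.3923, -0.2529, 0.1146]
eef_rot: [0.738, 0.675, 0.0, 0.0]
ft_force: [-1.8, 0.8, 5.1]
width: 0.0381
grip_force: 30.0
```

>>> {"op": "step_arm", "data": {
  "deltas": [
    [[0,0,0,0,0,0,55],[0,0,0,0,0,0,65],[0,0,0,0,0,0,65],[0,0,0,0,0,0,65],[0,0,0,0,0,-0.03,65],[0,0,0,0,0,-0.06,65],[0,0,0,0,0,-0.12,65],[0,0,0,0,0,-0.13,65],[0,0,0,0,0,-0.13,65]]
  ]
}}

```text
time: 50.85
ee_pos: [0.3923, -0.2527, 0.2442]
eef_rot: [0.738, 0.675, 0.0, 0.0]
ft_force: [-0.1, -0.4, -0.9]
width: 0.0563
grip_force: 0.0
```

```bash
python3 - <<'E'
from h import *
s=readout.read_state();print(s['ee_pos'],yawnow(),s['width'],s['ft_force'])
c=shot('wrist');save(c,'w11.png')
xs=np.arange(.44,.34,-.0005);ys=np.arange(-.13,-.43,-.0005)
m=np.array([[proj(c,(x,y,.107)) for y in ys] for x in xs],np.float32)
o=cv2.remap(c['img'],m[:,:,0],m[:,:,1],cv2.INTER_CUBIC);cv2.imwrite('pics/o11.png',o[:,:,::-1])
h=cv2.cvtColor(o,cv2.COLOR_RGB2HSV);k=cv2.inRange(h,(0,0,165),(179,45,255))
k=cv2.morphologyEx(k,cv2.MORPH_OPEN,np.ones((15,15)))
for cn in cv2.findContours(k,0,2)[0]:
    if cv2.contourArea(cn)>1500:
        P=np.array([[.44-.0005*q[0][1],-.13-.0005*q[0][0]] for q in cn],np.float32);print(cv2.minAreaRect(P*1000),P.min(0),P.max(0))
E
```

```text
[ 0.39231931 -0.25273516  0.24417567] 84.84913979171311 0.056323240032633635 [-0.1406079  -0.35189052 -0.89628169]
((380.438232421875, -371.3988952636719), (34.463104248046875, 42.6166877746582), 84.5596694946289) [ 0.3595 -0.389 ] [ 0.4025 -0.353 ]
((382.66461181640625, -295.03692626953125), (36.943031311035156, 48.25891876220703), 86.8201675415039) [ 0.3585 -0.314 ] [ 0.407 -0.277]
((393.0758361816406, -241.96035766601562), (38.60973358154297, 37.67018127441406), 86.633544921875) [ 0.374 -0.261] [ 0.4125 -0.2225]
((399.0301818847656, -182.01751708984375), (51.61803436279297, 41.044918060302734), 86.42366790771484) [ 0.3785 -0.208 ] [ 0.4205 -0.1575]
```

The tube touched down at the expected height, and its outline lies on the cradle axis. Next I grip the handle with the fingers across the jig, since the tube end is near the handle.

```bash
python3 - <<'E'
from h import *
plan([(.4017,-.1466,.2,84.8),(.4017,-.1466,.1,84.8)])
E
```

```text
row [-0.001, -0.0, 0.001] [0.1063, 0.0003, 0.0432] n>=2
row [-0.001, -0.0, 0.001] [0.1063, 0.0004, 0.1432] n>=3
```

>>> {"op": "step_arm", "data": {
  "deltas": [
    [[0,0,0,0.06,0,0.0,65],[0,0,0,0.106,0,0.03,65],[0,0,0,0.106,0,0.043,65],[0,0,0,0.106,0,0.043,65],[0,0,0,0.106,0,0.09,65],[0,0,0,0.106,0,0.13,65],[0,0,0,0.106,0,0.143,65],[0,0,0,0.106,0,0.143,65],[0,0,0,0.106,0,0.143,0],[0,0,0,0.106,0,0.143,0],[0,0,0,0.106,0,0.143,0],[0,0,0,0.106,0,0.143,0],[0,0,0,0.106,0,0.143,0],[0,0,0,0.106,0,0.143,0]]
  ],
  "squeeze": 55
}}

```text
time: 52.65
ee_pos: [0.4017, -0.1471, 0.1012]
eef_rot: [0.738, 0.675, 0.0, 0.0]
ft_force: [-1.5, 1.3, 3.2]
width: 0.0165
grip_force: 55.0
```

>>> {"op": "step_arm", "data": {
  "deltas": [
    [[0,0,0,-0.004,0,0,0],[0,0,0,-0.009,0,0,0],[0,0,0,-0.015,0,0,0],[0,0,0,-0.021,0,0,0],[0,0,0,-0.027,0,0,0],[0,0,0,-0.033,0,0,0],[0,0,0,-0.038,0,0,0],[0,0,0,-0.04,0,0,0],[0,0,0,-0.04,0,0,0]]
  ]
}}

```text
time: 53.78
ee_pos: [0.3979, -0.1878, 0.1012]
eef_rot: [0.738, 0.674, -0.0, 0.0]
ft_force: [-3.1, -1.4, 4.3]
width: 0.0163
grip_force: 55.0
```

>>> {"op": "step_arm", "data": {
  "deltas": [
    [[0,0,0,-0.004,0,0,0],[0,0,0,-0.008,0,0,0],[0,0,0,-0.012,0,0,0],[0,0,0,-0.016,0,0,0],[0,0,0,-0.02,0,0,0],[0,0,0,-0.024,0,0,0],[0,0,0,-0.028,0,0,0],[0,0,0,-0.031,0,0,0],[0,0,0,-0.031,0,0,0],[0,0,0,-0.031,0,0,0]]
  ]
}}

```text
time: 55.02
ee_pos: [0.3953, -0.2158, 0.1011]
eef_rot: [0.738, 0.675, 0.001, -0.001]
ft_force: [-3.5, 11.2, 11.6]
width: 0.0164
grip_force: 55.0
```

```bash
python3 - <<'E'
from h import *
s=readout.read_state();print(s['ee_pos'],yawnow(),s['width'],s['ft_force'])
E
```

```text
[ 0.39534468 -0.21576928  0.10112534] 84.91814876252431 0.01640242204765157 [-3.4524051  11.24365793 11.57547826]
```

>>> {"op": "step_arm", "data": {
  "deltas": [
    [[0,0,0,-0.002,0,0,0],[0,0,0,-0.003,0,0,0],[0,0,0,-0.003,0,0,0],[0,0,0,-0.003,0,0,0]]
  ]
}}

```text
time: 55.52
ee_pos: [0.3953, -0.2159, 0.1011]
eef_rot: [0.737, 0.676, 0.002, -0.003]
ft_force: [-3.6, 25.0, 17.5]
width: 0.0164
grip_force: 55.0
```

The carriage is against a hard stop, with travel ≈ 0.069–0.070. Releasing and checking.

>>> {"op": "step_arm", "data": {
  "deltas": [
    [[0,0,0,0.004,0,0,0],[0,0,0,0.004,0,0,0],[0,0,0,0.004,0,0,65],[0,0,0,0.004,0,0,65],[0,0,0,0.004,0,0,65],[0,0,0,0.004,0,0,65],[0,0,0,0.004,0,-0.03,65],[0,0,0,0.004,0,-0.08,65],[0,0,0,0.004,0,-0.14,65],[0,0,0,-0.04,0,-0.16,65],[0,0,0,-0.04,0,-0.16,65],[0,0,0,-0.04,0,-0.16,65]]
  ]
}}

```text
time: 57.02
ee_pos: [0.3913, -0.2602, 0.2604]
eef_rot: [0.738, 0.674, -0.0, -0.0]
ft_force: [-0.5, 0.2, -0.4]
width: 0.0565
grip_force: 0.0
```

```bash
python3 - <<'E'
from h import *
s=readout.read_state();print(s['ee_pos'],s['ft_force'],s['time'])
c=shot('wrist');h=cv2.cvtColor(c['img'],cv2.COLOR_RGB2HSV)
# handle top: dark blob near prediction
hp=np.array([.3954,-.2159,.114]);u,v=proj(c,hp).astype(int);print('pred handle',u,v)
k=np.zeros(h.shape[:2],np.uint8);k[v-25:v+25,u-25:u+25]=cv2.inRange(h,(0,0,0),(179,255,50))[v-25:v+25,u-25:u+25]
for cn in cv2.findContours(k,0,2)[0]:
    if cv2.contourArea(cn)>80:
        (x,y),rr=cv2.minEnclosingCircle(cn);print('dark',x,y,rr,onz(c,x,y,.114).round(4))
# tube profile along axis: predicted mid
mid=hp+np.array([-.0906,-.9959,0])*.138;print('cradle mid',mid)
a=np.array([.0906,.9959,0]);b=np.array([.9959,-.0906,0]);g=c['img']
for nm,l in(('along +',[(t,mid+a*t+[0,0,-.007]) for t in np.arange(.09,.125,.002)]),('across@.09',[(t,mid+a*.09+b*t+[0,0,-.007]) for t in np.arange(-.032,.033,.003)])):
    print(nm,[(round(t*1000),g[tuple(proj(c,p).round().astype(int)[::-1])].tolist()) for t,p in l])
E
```

```text
[ 0.39125509 -0.26023438  0.26041051] [-0.47133592  0.24881701 -0.43955079] 57.025
pred handle 311 148
dark 311.5 145.54347229003906 11.554408073425293 [ 0.3959 -0.2129  0.114 ]
cradle mid [ 0.3828972 -0.3533342  0.114    ]
along + [(90, [226, 221, 210]), (92, [227, 223, 210]), (94, [227, 222, 211]), (96, [226, 221, 211]), (98, [228, 223, 213]), (100, [228, 223, 214]), (102, [226, 222, 211]), (104, [226, 221, 210]), (106, [197, 192, 182]), (108, [135, 132, 127]), (110, [141, 136, 131]), (112, [137, 132, 128]), (114, [99, 95, 92]), (116, [132, 129, 122]), (118, [141, 137, 130]), (120, [141, 136, 130]), (122, [139, 134, 128]), (124, [142, 138, 131])]
across@.09 [(-32, [139, 139, 137]), (-29, [230, 226, 217]), (-26, [240, 237, 228]), (-23, [240, 236, 227]), (-20, [147, 142, 136]), (-17, [194, 187, 178]), (-14, [206, 201, 191]), (-11, [215, 207, 198]), (-8, [219, 211, 202]), (-5, [224, 217, 208]), (-2, [226, 221, 210]), (1, [227, 221, 211]), (4, [220, 213, 204]), (7, [218, 210, 202]), (10, [211, 204, 196]), (13, [201, 195, 186]), (16, [191, 182, 174]), (19, [147, 141, 133]), (22, [146, 140, 133]), (25, [147, 142, 136]), (28, [124, 121, 115]), (31, [143, 143, 141])]
```

```bash
python3 -c "
from bench import r
print(r.close_job())"
```

```text
the job is handed in; nothing more can be done
None
```

I handed the job in at about 57 s: all three rests read as seated in the sockets, the tube is in the notches about 3 mm off centre, and the carriage is pushed home against its stop. The hand-in gave no verdict.

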